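# Make up two gift boxes on the sweet-shop counter

## Task

Make up the two open gift boxes from the loose sweets on the counter: the box with the round well gets the sweet jar, the mint tin and one lollipop, the box with the long cut-out gets the chocolate bar and the other lollipop. Seat each piece fully down in the cut-out of its own shape, the jar upright and each lollipop with its head in the square end and its stick along the channel, and let go of everything.

Things in the scene. Friction and masses are not known exactly. Their poses are not given: they have to be found in the camera images.
- box_jar: Box with a round well; sizes in mm. Fixed kraft box 206 (x) x 140 (y) x 22 high, white card insert flush with its rim; origin centre of underside. Well 76 across at (54.5,12), 8 deep; tin cut-out 101 (x) x 72 (y) at (-44,26), 8 deep. Lollipop seat 5 deep: head square 38x38 at (-74,-44), stick channel 24 wide from it to x=20. Seated: jar centre (54.5,12,64); tin centre (-44,26,25), long side along x.
- box_bar: Box with a long cut-out; sizes in mm. Fixed kraft box 206 (x) x 140 (y) x 22 high, white card insert flush with its rim; origin centre of underside. Cut-out 166 (x) x 64 (y) at (0,29), 8 deep; finger notches 46 wide, 8 deep, 24 out on both its sides at x=0. Lollipop seat 5 deep: head square 38x38 at (-74,-44), stick channel 24 wide from it to x=20. Seated: bar centre (0,29,21), long side along x.
- jar_mid (a point): clear round jar of coloured sweets with a white lid, upright, 64 mm in diameter up to 67 mm above its base, narrowing a little above, 100 mm tall, 0.22 to 0.36 kg, closed and solid. The point is its centre, 50 mm above its base; z is up. It is by far the tallest of the pieces.
- tin_mid (a point): mint tin, a flat closed box 60 mm (its x) x 90 mm (its y) x 22 mm high, 60 g, lying flat, red-and-orange printed lid. The point is its centre, 11 mm up. Gripped across x.
- bar_mid (a point): wrapped chocolate bar, cream wrapper with crimped green ends, 52 mm (its x) x 153 mm (its y) x 14 mm high, 51 g, rigid, lying flat. Its side edges are rounded and widest 5 mm up, so it is gripped low, across x at the middle. The point is its centre, 7 mm up.
- lolly_a_mid (a point): red lollipop, faceted head 27 mm wide (its x; widest 7 to 14 mm up), 24 high; stick 4 mm thick, 75 long, from the head along +y. Lies flat, 101 mm long, 18 g. Point: centre of the head, 12 mm up. Grip the head across x. Either lollipop may go in either box, one each. In a box: head centre at (-74, -44, 29) mm of the box's frame, stick along the box's +x.
- lolly_b_mid (a point): green lollipop, faceted head 27 mm wide (its x; widest 7 to 14 mm up), 24 high; stick 4 mm thick, 75 long, from the head along +y. Lies flat, 101 mm long, 18 g. Point: centre of the head, 12 mm up. Grip the head across x. Either lollipop may go in either box, one each. In a box: head centre at (-74, -44, 29) mm of the box's frame, stick along the box's +x.

How it is judged:
At the end, for the whole second after the job is handed in: Jar (upright) and tin in the round-well box, bar in the other, one lollipop in each: every centre within 10 mm in x and y and 3 mm in height (lollipops 3.5 mm) of its seated place, long sides and sticks within 0.2 rad (tin 0.25) of the box's x; all released and at rest (x of tin_mid in the frame of box_jar between -0.054 and -0.034 m and y of tin_mid in the frame of box_jar between 0.016 and 0.036 m and z of tin_mid in the frame of box_jar between 0.022 and 0.028 m and angle between the y axis of tin_mid and the x axis of box_jar, either way round below 0.25 rad and x of jar_mid in the frame of box_jar between 0.0445 and 0.0645 m and y of jar_mid in the frame of box_jar between 0.002 and 0.022 m and z of jar_mid in the frame of box_jar between 0.061 and 0.067 m and angle between jar_mid's own z axis and vertical below 0.06 rad and x of bar_mid in the frame of box_bar between -0.01 and 0.01 m and y of bar_mid in the frame of box_bar between 0.019 and 0.039 m and z of bar_mid in the frame of box_bar between 0.018 and 0.024 m and angle between the y axis of bar_mid and the x axis of box_bar, either way round below 0.2 rad and ((x of lolly_a_mid in the frame of box_jar between -0.084 and -0.064 m and y of lolly_a_mid in the frame of box_jar between -0.054 and -0.034 m and z of lolly_a_mid in the frame of box_jar between 0.0255 and 0.0325 m and angle between the y axis of lolly_a_mid and the x axis of box_jar, either way round below 0.2 rad and y of box_jar in the frame of lolly_a_mid above 0.04 m and x of lolly_b_mid in the frame of box_bar between -0.084 and -0.064 m and y of lolly_b_mid in the frame of box_bar between -0.054 and -0.034 m and z of lolly_b_mid in the frame of box_bar between 0.0255 and 0.0325 m and angle between the y axis of lolly_b_mid and the x axis of box_bar, either way round below 0.2 rad and y of box_bar in the frame of lolly_b_mid above 0.04 m) or (x of lolly_b_mid in the frame of box_jar between -0.084 and -0.064 m and y of lolly_b_mid in the frame of box_jar between -0.054 and -0.034 m and z of lolly_b_mid in the frame of box_jar between 0.0255 and 0.0325 m and angle between the y axis of lolly_b_mid and the x axis of box_jar, either way round below 0.2 rad and y of box_jar in the frame of lolly_b_mid above 0.04 m and x of lolly_a_mid in the frame of box_bar between -0.084 and -0.064 m and y of lolly_a_mid in the frame of box_bar between -0.054 and -0.034 m and z of lolly_a_mid in the frame of box_bar between 0.0255 and 0.0325 m and angle between the y axis of lolly_a_mid and the x axis of box_bar, either way round below 0.2 rad and y of box_bar in the frame of lolly_a_mid above 0.04 m)) and linear speed of each of tin, jar, bar, lolly_a, lolly_b below 0.02 m/s); the robot touches nothing.
It also fails if it takes over 144 s, if anything falls off the work surface, if the arm or the gripper's body presses on something with over 40 N, if the wrist force passes 120 N, or if a joint passes its speed limit or range.

## Robot

A 7-joint arm with a two-finger parallel gripper is mounted at the origin on a cart in front of the work surface, level with it; the furniture and walls round the work are solid. World frame = base frame: x ahead of the robot, y to its left, z up, the work surface at z = 0. Lengths are in m, angles in rad, forces in N, time in s.
With the tool pointing down it reaches from about 0.4 to 0.85 m from the base axis. Payload 4.4 kg.
Tool frame: the origin (TCP) lies at the very end of the fingers, on their centre line; the grasp point (between the pads) lies 19 mm behind it; z points along the fingers, y is the direction in which the jaws open and shut (so a half turn about z gives the same grasp; the last joint's range is limited). The gripper opens to 94 mm and grips with 3 to 60 N. Pads are 16 mm wide; open, the fingers measure 119 mm over their backs; the gripper's body (75 mm by 177 mm) begins 78 mm behind the grasp point.
Start: joints at [1.048, 0.628, 0.038, 1.517, -0.027, 0.996, -0.02], TCP at [0.287, -0.583, 0.205] pointing down, gripper open.
Joint ranges: [-3.06, 3.06], [-0.37, 2.12], [-1.25, 1.32], [0.18, 2.47], [-1.1, 4.24], [0.23, 1.98], [-2.94, 2.94]. Speed limits (rad/s): [2.57, 2.57, 3.14, 3.14, 3.14, 3.14, 3.14].

## Interface

Orientations are given as a unit quaternion [w, x, y, z].
In Python, from station import env gives the robot as it stands.
- The arm moves only by the tool jog_arm, never from a script. Its argument "motion" is a list of rows, each a list of 5 numbers: the shift along the tool's x, y, z in cm, then the turn about the tool's z in rad, then the finger opening in cm, from 0 to 9.4. In form: [[tx, ty, tz, spin, hand], ...]. A call has 1 to 12 rows; each row shifts and turns the commanded pose from where the row before left it, along the tool's axes as they then stand; what a row does not reach is not made up. A row lasts 1/12 s, in which the tool goes at most 41.7 mm and 7.16 degrees, less where a joint would pass 70% of its speed; a pose out of reach is approached as far as the arm can. A call with a gripper value outside its range is refused whole. The fingers move at their own pace and stop on an object; "newtons" is the grip in N (left out, the last holds). Time passes only in rows, so rows that do not move let the fingers close. It gives the time, the measured TCP pose, the force and the opening at its end, in the units of the state.
- env.get_obs(): the state, without advancing time (a new reading comes with each control period).
- env.camera(name): name is "scene" or "side" or "wrist"; returns a dict with "img" (420x560x3 uint8, red, green, blue), "intrinsics" (3x3 intrinsics, pixels), "extrinsics" (4x4, takes a point from camera to world coordinates). Camera axes: x right, y up, looking along -z (the intrinsics and any distortion apply to the point x, -y, -z); pixel columns grow to the right and rows downward; lengths in m; the calibration is good to about 2 mm. A picture is of the moment at which its call begins. There is no depth.
- env.sign_off(): hands the job in, once; it reports no verdict.
The state is a dict: "t": time; "joints": joint angles; "qvel": joint speeds; "joint_torque": joint torques, N m; "position": TCP position; "tcp_rot": TCP orientation; "contact_force": force on the tool from outside, world axes, zero at the start; "ft_torque": the same for the moment, N m; "gripper_width": finger opening in m.
Only numpy, scipy, OpenCV 4.12 (cv2) and the standard library are available. Lean on these libraries where they do the work, as an engineer would, in place of code of your own. Each camera call takes 0.05 s, during which the arm holds its last target.

## Working session

There is one attempt and no reset: what is moved stays moved. The work goes in short steps, Python scripts to look and compute and a tool call to move; the robot and the scene stay as the last step left them, time stands still between calls to the robot, and variables do not carry over. Pictures are saved under pics/ and viewed, and the job is handed in when it is done.

Besides the shell and the picture viewer there is one more tool, called after "Call:" in YAML: its name, and indented under it one key for each argument. jog_arm: Moves the arm, as the interface text tells. Its arguments: {"type":"object","properties":{"motion":{"type":"array"},"newtons":{"type":"number"}},"required":["motion"]}

```bash
ls; mkdir -p pics
python3 - <<'E'
from station import env
import cv2
o=env.get_obs();print(o)
for n in ["scene","side","wrist"]:
    c=env.camera(n);cv2.imwrite(f"pics/{n}0.png",c["img"][:,:,::-1]);print(n,c["intrinsics"],c["extrinsics"].round(4), [k for k in c])
E
```

```text
pics
{'t': 0.0, 'joints': array([ 1.04818413,  0.6293317 ,  0.03841317,  1.51837471, -0.02699087,
        0.99629386, -0.01995632]), 'qvel': array([ 0.00135458, -0.00059911, -0.00037196,  0.00079665, -0.00014625,
       -0.00045376, -0.00104717]), 'joint_torque': array([-1.48201609e-03, -5.49730682e+01,  1.14341218e+00, -1.86636007e+01,
       -5.21126424e-02,  2.35997391e-02,  1.39123645e-04]), 'position': array([ 0.2864486 , -0.58272626,  0.20456081]), 'tcp_rot': array([-9.18961310e-04,  9.74019969e-01,  2.26460166e-01, -2.21363160e-04]), 'contact_force': array([-0.78950524, -1.11832731,  0.21697364]), 'ft_torque': array([ 0.02152365, -0.00131717,  0.00855768]), 'gripper_width': 0.09372411702020533}
scene [[423.4148454    0.         282.42749267]
 [  0.         423.4148454  202.11182457]
 [  0.           0.           1.        ]] [[ 0.9686  0.1919 -0.158   0.3718]
 [-0.2484  0.7215 -0.6463 -0.7589]
 [-0.01    0.6653  0.7465  0.816 ]
 [ 0.      0.      0.      1.    ]] ['img', 'intrinsics', 'extrinsics']
side [[410.34794094   0.         274.4426188 ]
 [  0.         410.34794094 210.99966987]
 [  0.           0.           1.        ]] [[ 0.9008 -0.3127  0.3014  0.8866]
 [ 0.4343  0.6429 -0.6309 -0.8366]
 [ 0.0036  0.6992  0.7149  0.8783]
 [ 0.      0.      0.      1.    ]] ['img', 'intrinsics', 'extrinsics']
wrist [[341.6322456    0.         279.16688265]
 [  0.         341.6322456  204.76244828]
 [  0.           0.           1.        ]] [[ 0.441   0.8644  0.2416  0.3565]
 [-0.8975  0.4255  0.1158 -0.5491]
 [-0.0027 -0.2679  0.9634  0.3845]
 [ 0.      0.      0.      1.    ]] ['img', 'intrinsics', 'extrinsics']
```

View pics/scene0.png

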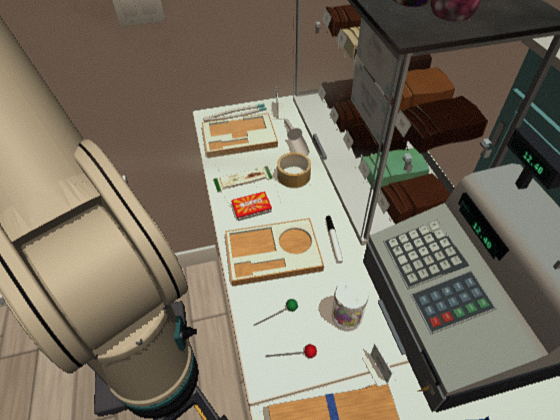

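View pics/side0.png

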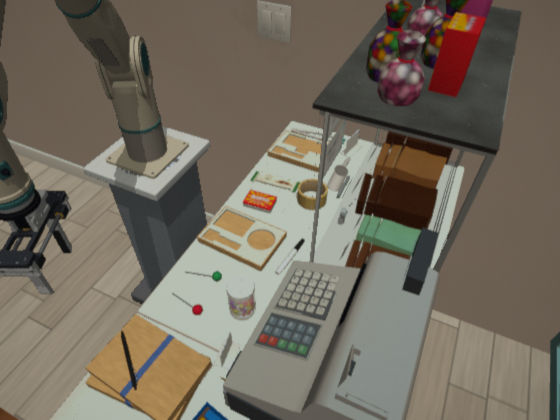

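View pics/wrist0.png

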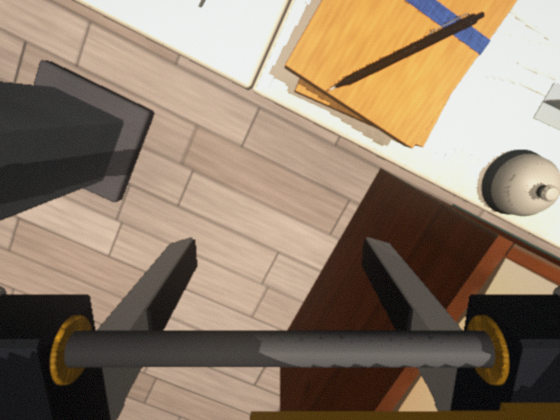

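```bash
cat > h.py <<'E'
import numpy as np, cv2
from station import env
def ray(c,u,v):
    K=c["intrinsics"];E=c["extrinsics"]
    d=E[:3,:3]@np.array([(u-K[0,2])/K[0,0],-(v-K[1,2])/K[1,1],-1.]);return E[:3,3],d
def bp(c,u,v,z):
    p,d=ray(c,u,v);return p+d*(z-p[2])/d[2]
def pj(c,P):
    K=c["intrinsics"];E=c["extrinsics"]
    q=E[:3,:3].T@(np.asarray(P,float)-E[:3,3]);return np.array([K[0,0]*q[0]/-q[2]+K[0,2],K[1,1]*-q[1]/-q[2]+K[1,2]])
def crop(c,name,u0,v0,w,h,s):
    im=c["img"][v0:v0+h,u0:u0+w,::-1];cv2.imwrite("pics/"+name,cv2.resize(im,None,fx=s,fy=s,interpolation=cv2.INTER_CUBIC))
def rect(c,name,x0,x1,y0,y1,z,mmpp):
    # rectified top view at plane z: px col = (y1-y)/mmpp, row=(x1-x)/mmpp
    W=int((y1-y0)*1000/mmpp);H=int((x1-x0)*1000/mmpp)
    src=np.float32([pj(c,[x,y,z]) for x,y in[(x1,y1),(x1,y0),(x0,y0),(x0,y1)]])
    M=cv2.getPerspectiveTransform(src,np.float32([[0,0],[W,0],[W,H],[0,H]]))
    im=cv2.warpPerspective(c["img"][:,:,::-1],M,(W,H),flags=cv2.INTER_CUBIC)
    for y in np.arange(np.ceil(y0*10)/10,y1,.1):
        X=int((y1-y)*1000/mmpp);cv2.line(im,(X,0),(X,H),(255,0,0),1);cv2.putText(im,f"{y:.1f}",(X,10),0,.35,(0,0,255),1)
    for x in np.arange(np.ceil(x0*10)/10,x1,.1):
        Y=int((x1-x)*1000/mmpp);cv2.line(im,(0,Y),(W,Y),(255,0,0),1);cv2.putText(im,f"{x:.1f}",(0,Y),0,.35,(0,0,255),1)
    cv2.imwrite("pics/"+name,im)
E
python3 - <<'E'
from h import *
c=env.camera("scene");d=env.camera("side")
rect(c,"r1.png",.3,.9,-.75,.75,0,2);rect(d,"r2.png",.3,.9,-.75,.75,0,2)
E
```

```text
(no output)
```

View pics/r1.png

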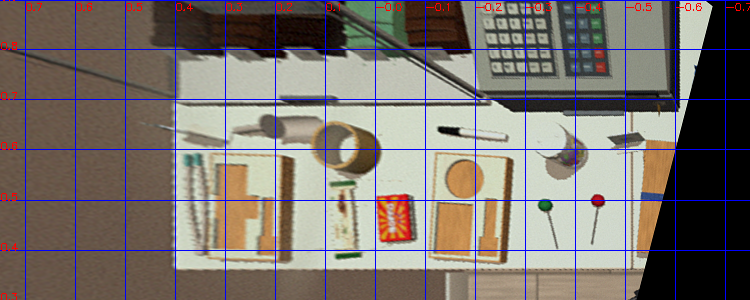

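View pics/r2.png

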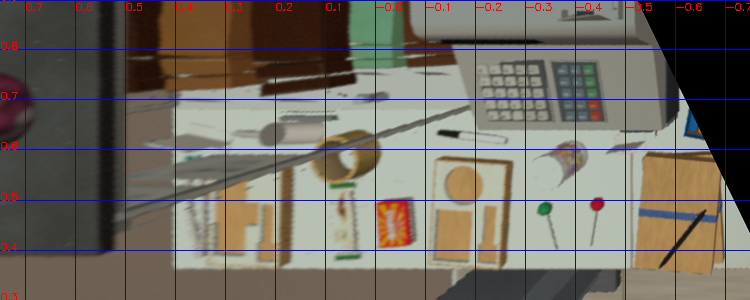

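Run:
```python
from h import *
c=env.camera("scene");d=env.camera("side")
rect(c,"a1.png",.35,.63,-.27,-.07,.022,.4);rect(d,"a2.png",.35,.63,-.27,-.07,.022,.4)
a=cv2.imread("pics/a1.png");b=cv2.imread("pics/a2.png");
cv2.imwrite("pics/a.png",cv2.resize(np.hstack([a,b]),(800,560)))
rect(c,"a1.png",.35,.63,.15,.35,.022,.4);rect(d,"a2.png",.35,.63,.15,.35,.022,.4)
a=cv2.imread("pics/a1.png");b=cv2.imread("pics/a2.png");
cv2.imwrite("pics/b.png",cv2.resize(np.hstack([a,b]),(800,560)))
def tri(u,v,U,V):
    p,a=ray(c,u,v);q,b=ray(d,U,V)
    s=np.linalg.lstsq(np.c_[a,-b],q-p,rcond=None)[0];x=p+a*s[0];y=q+b*s[1];print(((x+y)/2).round(3),np.linalg.norm(x-y).round(4))
tri(403,55,322,108);tri(350,0,367,1);tri(378,232,330,262) ; tri(290,98,337,120)
```

```text
[ 0.689 -0.234  0.49 ] 0.0052
[ 0.678 -0.039  0.551] 0.1127
[ 0.737 -0.207  0.027] 0.029
[0.612 0.133 0.207] 0.0424
```

View pics/a.png

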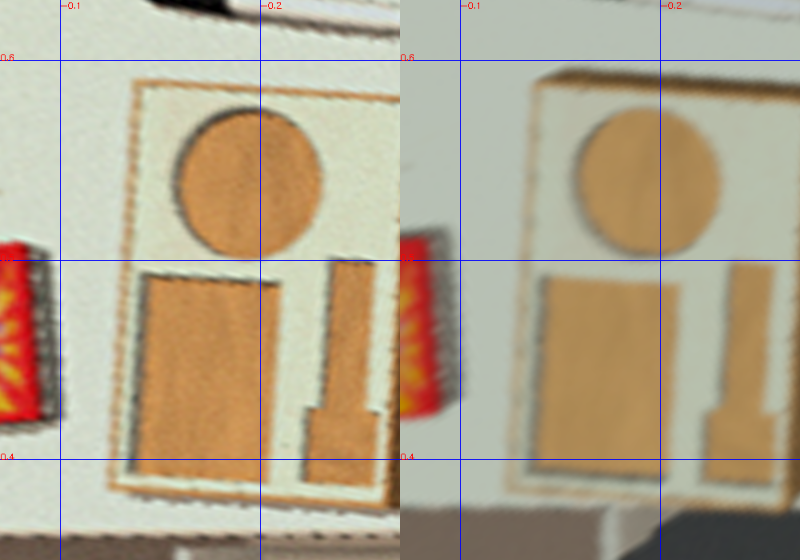

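View pics/b.png

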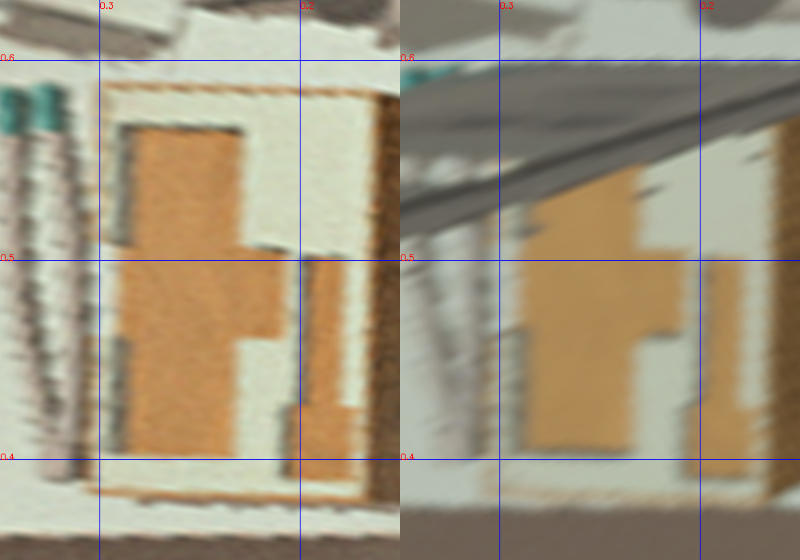

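```bash
cat >> h.py <<'E'
def pair(out,x0,x1,y0,y1,z,mm=.5,draw=None):
    ims=[]
    for n in("scene","side"):
        c=env.camera(n);rect(c,"tmp.png",x0,x1,y0,y1,z,mm);im=cv2.imread("pics/tmp.png")
        if draw:
            for poly in draw:
                p=[[(y1-q[1])*1000/mm,(x1-q[0])*1000/mm] for q in poly];cv2.polylines(im,[np.int32(p)],True,(255,0,255),1)
        ims.append(im)
    cv2.imwrite("pics/"+out,np.hstack(ims))
def boxpolys(cx,cy,yaw,kind):
    def R(x,y,w,h): return [(x-w/2,y-h/2),(x+w/2,y-h/2),(x+w/2,y+h/2),(x-w/2,y+h/2)]
    P=[R(0,0,206,140),R(-74,-44,38,38),R(-17.5,-44,75,24)]
    if kind=="jar": P+=[R(-44,26,101,72),[(54.5+38*np.cos(t),12+38*np.sin(t)) for t in np.linspace(0,6.28,40)]]
    else: P+=[R(0,29,166,64),R(0,29,46,112)]
    return [[tw((cx,cy,yaw),q) for q in p] for p in P]
def tw(b,q):
    c,s=np.cos(b[2]),np.sin(b[2]);x,y=q[0]/1000,q[1]/1000
    return (b[0]+c*x-s*y,b[1]+s*x+c*y)
JB=(.482,-.201,-.066);BB=(.4845,.2335,-.03)
E
python3 - <<'E'
from h import *
pair("c.png",.36,.62,-.3,-.1,.022,.5,boxpolys(*JB,"jar"))
pair("d.png",.36,.62,.14,.34,.022,.5,boxpolys(*BB,"bar"))
pair("e.png",.36,.62,-.08,.12,.018,.5)
pair("f.png",.36,.62,-.46,-.26,.012,.5)
pair("g.png",.50,.68,-.46,-.26,.1,.5)
E
cd pics; python3 -c "
import cv2,numpy as np
cv2.imwrite('cd.png',np.vstack([cv2.imread('c.png')[:,:800],]));"
```

```text
(no output)
```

View pics/c.png

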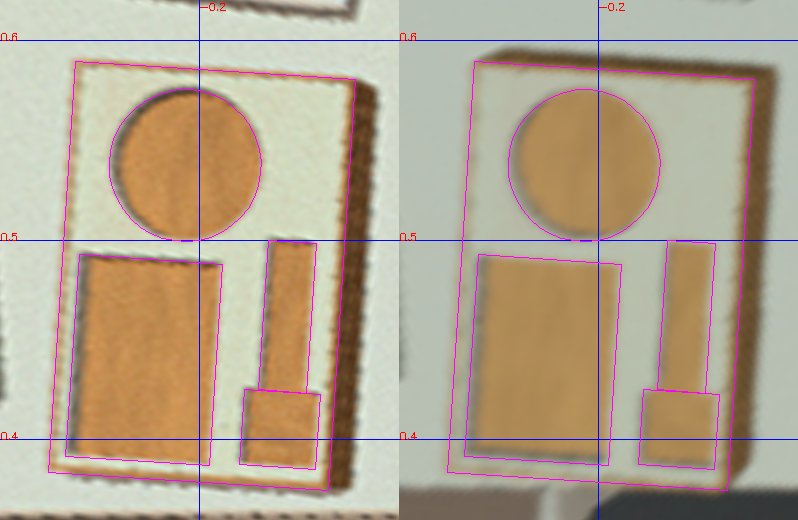

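View pics/d.png

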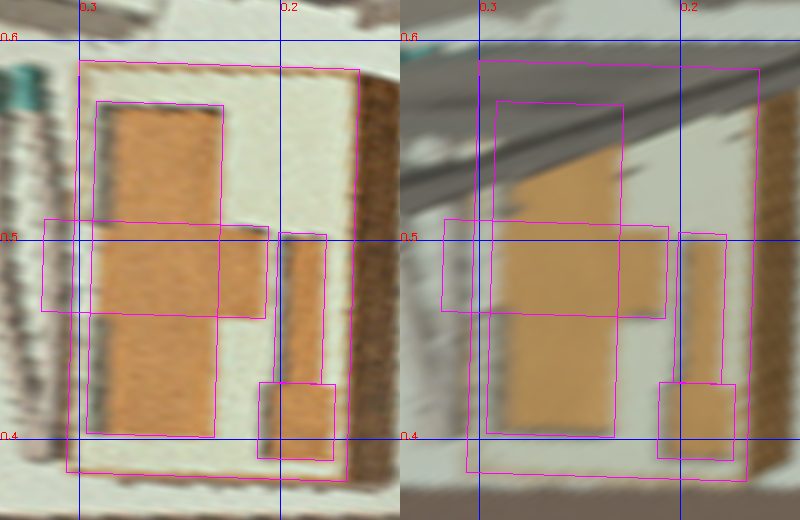

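View pics/e.png

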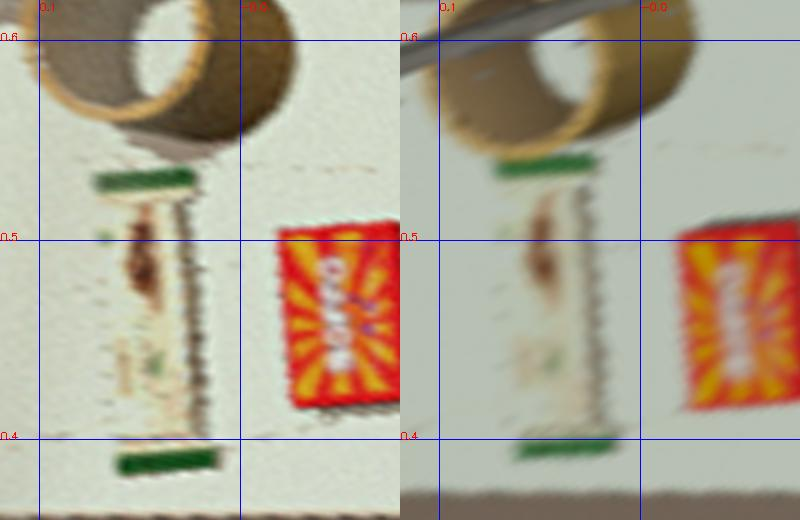

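View pics/f.png

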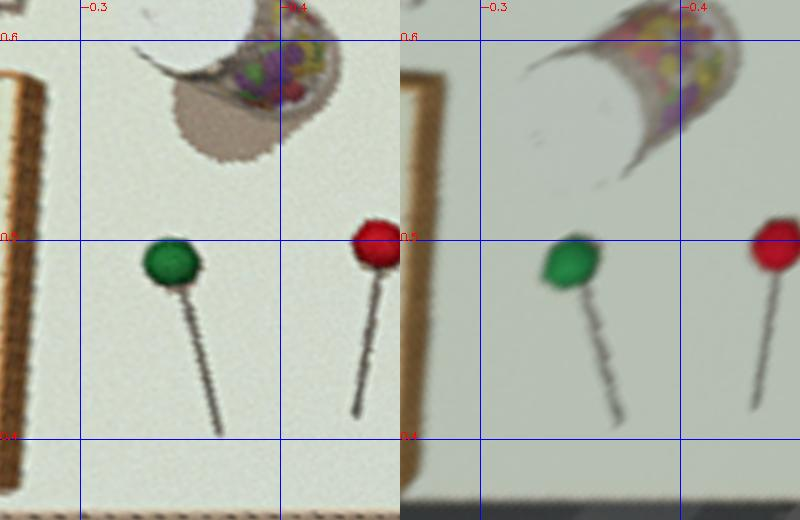

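View pics/g.png

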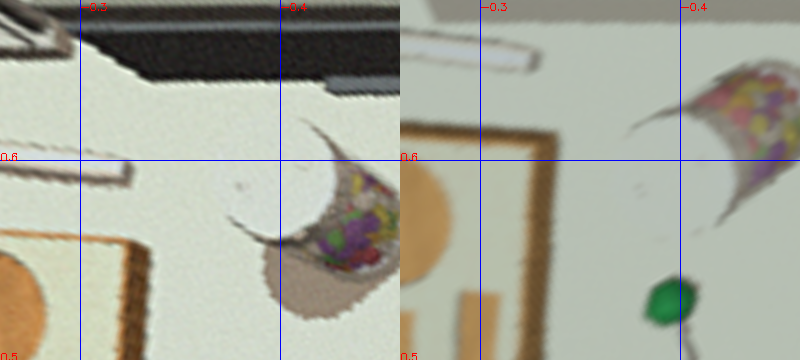

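Run:
```python
from h import *
pair("e.png",.37,.57,-.08,.12,.007,.5)
pair("f.png",.37,.57,-.12,.08,.022,.5)
```

```text
(no output)
```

View pics/e.png

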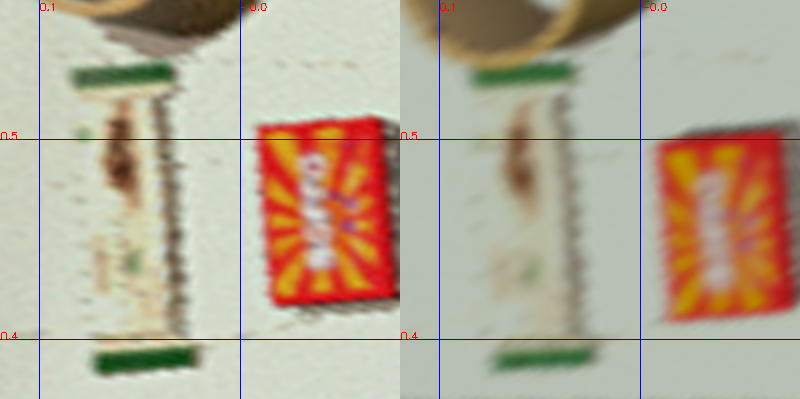

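View pics/f.png

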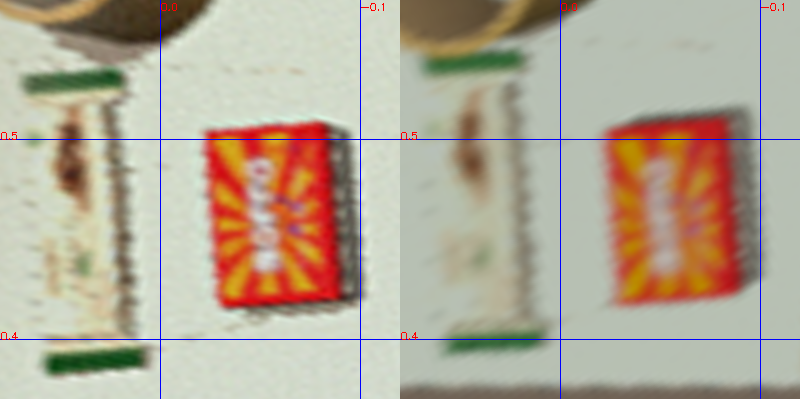

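```bash
cat >> h.py <<'E'
from scipy.spatial.transform import Rotation as Ro
def plan(x,y,z,head=None):
    o=env.get_obs();q=o["tcp_rot"];R=Ro.from_quat([q[1],q[2],q[3],q[0]]).as_matrix()
    h=np.degrees(np.arctan2(R[1,1],R[0,1]));d=R.T@(np.array([x,y,z])-o["position"])*100
    print("t",round(o["t"],2),"pos",o["position"].round(4),"head",h.round(2),"tilt",R[:,2].round(4),"w",round(o["gripper_width"],4),"F",o["contact_force"].round(1),"j7",o["joints"][6].round(2))
    s="" 
    if head is not None: s=np.radians((h-head+180)%360-180).round(3)
    print("tool shift cm",d.round(2),"spin",s)
E
python3 -c "
from h import *
plan(.4885,-.346,.15,-74.4)"
```

```text
t 1.05 pos [ 0.2867 -0.5834  0.2055] head -63.83 tilt [ 1.e-04 -0.e+00 -1.e+00] w 0.0941 F [-0.5 -0.9  0.2] j7 -0.02
tool shift cm [ 28.58 -12.4    5.55] spin 0.184
```

Call:
jog_arm:
  motion:
    - [2.86,-1.24,0.2,0,6]
    - [2.86,-1.24,0.2,0,6]
    - [2.86,-1.24,0.2,0,6]
    - [2.86,-1.24,0.2,0,6]
    - [2.86,-1.24,0.2,0,6]
    - [2.86,-1.24,0.2,0,6]
    - [2.86,-1.24,0.2,0,6]
    - [2.86,-1.24,0.2,0,6]
    - [2.86,-1.24,0.2,0,6]
    - [2.86,-1.24,0.2,0,6]
    - [0,0,0,0.092,6]
    - [0,0,0,0.092,6]
  newtons: 15

```text
t: 2.05
position: [0.4908, -0.3431, 0.1853]
tcp_rot: [-0.001, 0.991, 0.136, 0.001]
contact_force: [0.4, -0.1, -0.5]
gripper_width: 0.06
```

```bash
python3 -c "
from h import *
plan(.4885,-.346,.15,-74.4)
c=env.camera('wrist');cv2.imwrite('pics/w1.png',c['img'][:,:,::-1])
for P in [(.4885,-.346,.012),(.4975,-.4487,.012),(.59,-.395,.1)]: print(pj(c,P).round(1))"
```

```text
t 2.05 pos [ 0.4908 -0.3431  0.1853] head -74.33 tilt [ 8.0e-04  1.4e-03 -1.0e+00] w 0.06 F [ 0.4 -0.1 -0.5] j7 -0.67
tool shift cm [-0.3   0.22  3.53] spin 0.001
[281.4 189. ]
[375.7 206.4]
[382.2 104.6]
```

View pics/w1.png

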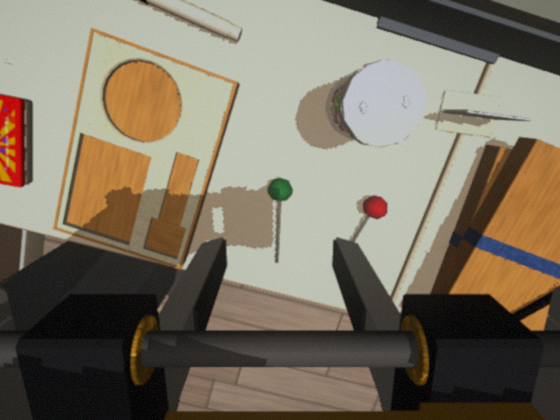

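Call:
jog_arm:
  motion:
    - [-0.3,0.22,0,0,6]
    - [0,0,2.4,0,6]
    - [0,0,2.4,0,6]
    - [0,0,2.4,0,6]
    - [0,0,2.4,0,6]
    - [0,0,2.4,0,6]
    - [0,0,2.4,0,6]
    - [0,0,1.6,0,6]
    - [0,0,1.0,0,6]
    - [0,0,0,0,6]
    - [0,0,0,0,6]

```text
t: 3.02
position: [0.4862, -0.3494, 0.0156]
tcp_rot: [-0.0, 0.991, 0.136, -0.0]
contact_force: [-0.2, 0.1, 0.3]
gripper_width: 0.0605
```

```bash
python3 -c "
from h import *
plan(.4885,-.346,.0075,-74.4)"
```

```text
t 3.02 pos [ 0.4862 -0.3494  0.0156] head -74.36 tilt [-1.e-04  0.e+00 -1.e+00] w 0.0605 F [-0.2  0.1  0.3] j7 -0.64
tool shift cm [ 0.32 -0.27  0.81] spin 0.001
```

Call:
jog_arm:
  motion:
    - [0.3,-0.27,0,0,6]
    - [0,0,0.8,0,6]
    - [0,0,0,0,6]
    - [0,0,0,0,6]

```text
t: 3.35
position: [0.4887, -0.3452, 0.0076]
tcp_rot: [0.0, 0.991, 0.136, 0.0]
contact_force: [0.3, 0.4, 0.1]
gripper_width: 0.0603
```

```bash
python3 -c "
from h import *
plan(.4885,-.346,.0075,-74.4)"
```

```text
t 3.35 pos [ 0.4887 -0.3452  0.0076] head -74.34 tilt [ 1.e-04  0.e+00 -1.e+00] w 0.0603 F [0.3 0.4 0.1] j7 -0.65
tool shift cm [-0.04  0.07  0.01] spin 0.001
```

Close, lift.

Call:
jog_arm:
  motion:
    - [0,0,0,0,2]
    - [0,0,0,0,2]
    - [0,0,0,0,2]
    - [0,0,0,0,2]
    - [0,0,0,0,2]
    - [0,0,-0.8,0,2]
    - [0,0,-2,0,2]
    - [0,0,-2.4,0,2]
    - [0,0,-2.4,0,2]
    - [0,0,-2,0,2]
    - [0,0,0,0,2]
    - [0,0,0,0,2]
  newtons: 12

```text
t: 4.35
position: [0.4893, -0.3459, 0.1049]
tcp_rot: [0.001, 0.991, 0.136, 0.001]
contact_force: [-0.3, -0.3, -0.1]
gripper_width: 0.026
```

```bash
python3 -c "
from h import *
t=tw(JB,(-74,-44));print(t)
plan(*t,.11,86.2)
c=env.camera('wrist');cv2.imwrite('pics/w2.png',c['img'][:,:,::-1])
"
```

```text
(np.float64(0.40525922134791736), np.float64(-0.24002374779377367))
t 4.35 pos [ 0.4893 -0.3459  0.1049] head -74.37 tilt [ 0.0024 -0.0015 -1.    ] w 0.026 F [-0.3 -0.3 -0.1] j7 -0.66
tool shift cm [ -5.24 -12.46  -0.54] spin -2.802
```

View pics/w2.png

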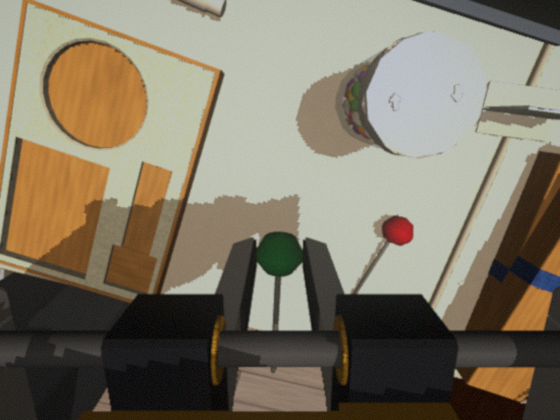

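Call:
jog_arm:
  motion:
    - [-1.05,-2.5,-0.3,0,2]
    - [-1.05,-2.5,-0.3,0,2]
    - [-1.05,-2.5,0,0,2]
    - [-1.05,-2.5,0,0,2]
    - [-1.04,-2.46,0,0,2]
    - [0,0,0,-0.1168,2]
    - [0,0,0,-0.1168,2]
    - [0,0,0,-0.1168,2]
    - [0,0,0,-0.1168,2]
    - [0,0,0,-0.1168,2]
    - [0,0,0,-0.1168,2]
    - [0,0,0,-0.1168,2]

```text
t: 5.4
position: [0.4036, -0.239, 0.1083]
tcp_rot: [-0.001, 0.853, 0.521, -0.001]
contact_force: [0.5, -0.4, -0.6]
gripper_width: 0.0258
```

Call:
jog_arm:
  motion:
    - [0,0,0,-0.1168,2]
    - [0,0,0,-0.1168,2]
    - [0,0,0,-0.1168,2]
    - [0,0,0,-0.1168,2]
    - [0,0,0,-0.1168,2]
    - [0,0,0,-0.1168,2]
    - [0,0,0,-0.1168,2]
    - [0,0,0,-0.1168,2]
    - [0,0,0,-0.1168,2]
    - [0,0,0,-0.1168,2]
    - [0,0,0,-0.1168,2]
    - [0,0,0,-0.1168,2]

```text
t: 6.4
position: [0.4036, -0.2389, 0.1083]
tcp_rot: [-0.001, 0.316, 0.949, 0.001]
contact_force: [-0.4, 0.4, -0.6]
gripper_width: 0.0259
```

Call:
jog_arm:
  motion:
    - [0,0,0,-0.1168,2]
    - [0,0,0,-0.1168,2]
    - [0,0,0,-0.1168,2]
    - [0,0,0,-0.1168,2]
    - [0,0,0,-0.1168,2]
    - [0,0,0,0,2]
    - [0,0,0,0,2]
    - [0,0,0,0,2]

```text
t: 7.07
position: [0.4041, -0.2393, 0.1089]
tcp_rot: [-0.0, 0.034, 0.999, 0.001]
contact_force: [-0.4, 0.2, -0.1]
gripper_width: 0.0259
```

```bash
python3 -c "
from h import *
t=tw(JB,(-74,-44))
plan(*t,.045,86.2)
c=env.camera('wrist');cv2.imwrite('pics/w3.png',c['img'][:,:,::-1])
"
```

```text
t 7.07 pos [ 0.4041 -0.2393  0.1089] head 86.07 tilt [-9.0e-04  1.1e-03 -1.0e+00] w 0.0259 F [-0.4  0.2 -0.1] j7 1.29
tool shift cm [-0.13 -0.07  6.39] spin -0.002
```

View pics/w3.png

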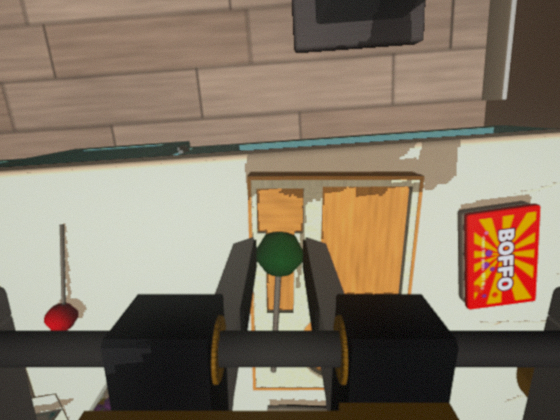

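Call:
jog_arm:
  motion:
    - [-0.13,-0.07,0,0,2]
    - [0,0,2,0,2]
    - [0,0,2,0,2]
    - [0,0,2,0,2]
    - [0,0,1.2,0,2]
    - [0,0,0.6,0,2]
    - [0,0,0.4,0,2]
    - [0,0,0.2,0,2]
    - [0,0,0,0,2]
    - [0,0,0,0,2]

```text
t: 7.95
position: [0.4064, -0.2406, 0.0262]
tcp_rot: [0.001, 0.033, 0.999, -0.0]
contact_force: [-0.6, -0.3, -0.4]
gripper_width: 0.0259
```

```bash
python3 -c "
from h import *
t=tw(JB,(-74,-44))
plan(*t,.0246,86.2)
c=env.camera('scene');crop(c,'s3.png',210,200,140,110,5)
"
```

```text
t 7.95 pos [ 0.4064 -0.2406  0.0262] head 86.23 tilt [ 1.2e-03 -8.0e-04 -1.0e+00] w 0.0259 F [-0.6 -0.3 -0.4] j7 1.13
tool shift cm [0.11 0.05 0.16] spin 0.0
```

View pics/s3.png

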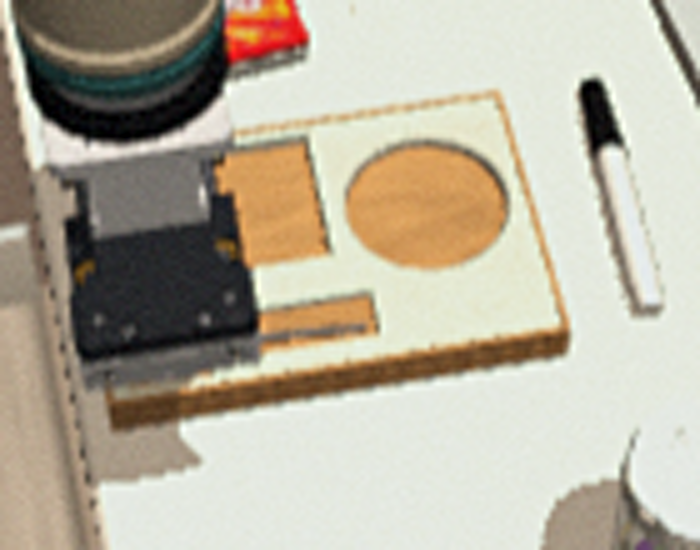

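Call:
jog_arm:
  motion:
    - [0.1,0.05,0.15,0,2]
    - [0,0,0,0,2]
    - [0,0,0,0,3]
    - [0,0,0,0,4]
    - [0,0,0,0,4]
    - [0,0,-1,0,4]
    - [0,0,-2.5,0,4]
    - [0,0,-3,0,4]
    - [0,0,-3,0,4]
    - [0,0,-3,0,4]
    - [0,0,0,0,6]
    - [0,0,0,0,6]

```text
t: 9.0
position: [0.4056, -0.2403, 0.1507]
tcp_rot: [0.001, 0.033, 0.999, -0.001]
contact_force: [0.3, 0.2, -0.8]
gripper_width: 0.0496
```

```bash
python3 -c "
from h import *
plan(.4975,-.4487,.15,-97.5)
c=env.camera('wrist');cv2.imwrite('pics/w4.png',c['img'][:,:,::-1])
t=tw(JB,(-74,-44));print(pj(c,(*t,.029)),pj(c,(*tw(JB,(14,-44)),.029)))
"
```

```text
t 9.0 pos [ 0.4056 -0.2403  0.1507] head 86.2 tilt [ 0.0028 -0.0019 -1.    ] w 0.0496 F [ 0.3  0.2 -0.8] j7 1.37
tool shift cm [-10.55 -20.18   0.13] spin -3.077
[279.87172571 198.02185123] [279.85536724 284.90558193]
```

View pics/w4.png

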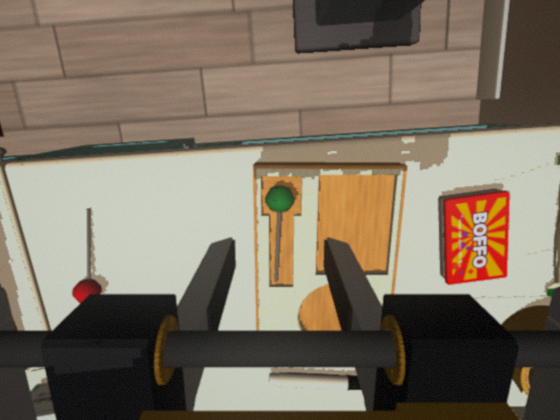

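Call:
jog_arm:
  motion:
    - [-1.055,-2.018,0,0,6]
    - [-1.055,-2.018,0,0,6]
    - [-1.055,-2.018,0,0,6]
    - [-1.055,-2.018,0,0,6]
    - [-1.055,-2.018,0,0,6]
    - [-1.055,-2.018,0,0,6]
    - [-1.055,-2.018,0,0,6]
    - [-1.055,-2.018,0,0,6]
    - [-1.055,-2.018,0,0,6]
    - [-1.055,-2.018,0,0,6]
    - [0,0,0,0.118,6]
    - [0,0,0,0.118,6]

```text
t: 10.05
position: [0.4959, -0.4486, 0.146]
tcp_rot: [-0.002, 0.154, 0.988, 0.001]
contact_force: [0.5, 0.3, -0.6]
gripper_width: 0.06
```

Call:
jog_arm:
  motion:
    - [0,0,0,0.12,6]
    - [0,0,0,0.12,6]
    - [0,0,0,0.12,6]
    - [0,0,0,0.12,6]
    - [0,0,0,0.12,6]
    - [0,0,0,0.12,6]
    - [0,0,0,0.12,6]
    - [0,0,0,0.12,6]
    - [0,0,0,0.12,6]
    - [0,0,0,0.12,6]
    - [0,0,0,0.12,6]
    - [0,0,0,0.12,6]

```text
t: 11.05
position: [0.4958, -0.4472, 0.1468]
tcp_rot: [-0.002, 0.767, 0.642, -0.001]
contact_force: [-0.3, 0.2, 0.4]
gripper_width: 0.06
```

Call:
jog_arm:
  motion:
    - [0,0,0,0.12,6]
    - [0,0,0,0.12,6]
    - [0,0,0,0.12,6]
    - [0,0,0,0.12,6]
    - [0,0,0,0.12,6]
    - [0,0,0,0.12,6]
    - [0,0,0,0.12,6]
    - [0,0,0,0.12,6]
    - [0,0,0,0.12,6]
    - [0,0,0,0.12,6]
    - [0,0,0,0.12,6]
    - [0,0,0,0.09,6]

```text
t: 12.05
position: [0.4958, -0.4472, 0.1469]
tcp_rot: [-0.001, 1.0, -0.008, -0.002]
contact_force: [1.0, 0.4, -0.2]
gripper_width: 0.0602
```

Call:
jog_arm:
  motion:
    - [0,0,0,0.12,6]
    - [0,0,0,0,6]
    - [0,0,0,0,6]

```text
t: 12.3
position: [0.4962, -0.4473, 0.1474]
tcp_rot: [-0.001, 0.998, -0.063, -0.001]
contact_force: [0.6, 0.3, -0.3]
gripper_width: 0.0599
```

```bash
python3 -c "
from h import *
plan(.4975,-.4487,.0075,-97.5)
c=env.camera('wrist');cv2.imwrite('pics/w5.png',c['img'][:,:,::-1])
print(pj(c,(.4975,-.4487,.012)))
"
```

```text
t 12.3 pos [ 0.4962 -0.4473  0.1474] head -97.24 tilt [-0.0028  0.0012 -1.    ] w 0.0599 F [ 0.6  0.3 -0.3] j7 -0.94
tool shift cm [ 0.19  0.14 13.99] spin 0.004
[280.50120974 192.80151749]
```

View pics/w5.png

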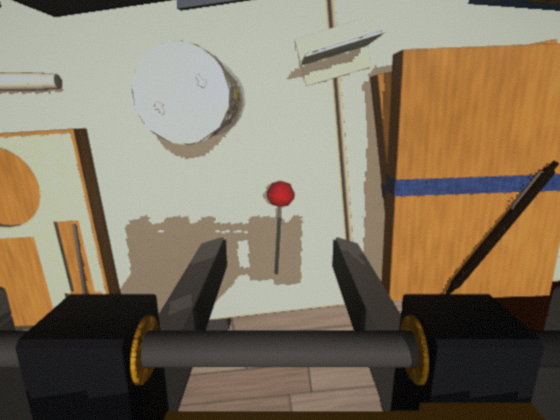

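Call:
jog_arm:
  motion:
    - [0.19,0.14,0,0,6]
    - [0,0,2.4,0,6]
    - [0,0,2.4,0,6]
    - [0,0,2.4,0,6]
    - [0,0,2.4,0,6]
    - [0,0,2.2,0,6]
    - [0,0,1.1,0,6]
    - [0,0,0.5,0,6]
    - [0,0,0,0,6]
    - [0,0,0,0,6]
    - [0,0,0,0,6]

```text
t: 13.27
position: [0.4995, -0.4506, 0.0165]
tcp_rot: [0.001, 0.998, -0.065, 0.001]
contact_force: [-0.1, 0.3, 0.3]
gripper_width: 0.06
```

```bash
python3 -c "
from h import *
plan(.4975,-.4487,.0075,-97.5)
"
```

```text
t 13.27 pos [ 0.4995 -0.4506  0.0165] head -97.44 tilt [ 0.002  -0.0017 -1.    ] w 0.06 F [-0.1  0.3  0.3] j7 -0.93
tool shift cm [-0.23 -0.16  0.9 ] spin 0.001
```

Call:
jog_arm:
  motion:
    - [-0.15,-0.1,0.5,0,6]
    - [0,0,0.3,0,6]
    - [0,0,0,0,6]
    - [0,0,0,0,6]
    - [0,0,0,0,6]

```text
t: 13.68
position: [0.4973, -0.4486, 0.0071]
tcp_rot: [0.0, 0.998, -0.065, 0.0]
contact_force: [-0.5, 0.4, 0.3]
gripper_width: 0.0598
```

```bash
python3 -c "
from h import *
plan(.4975,-.4487,.0075,-97.5)
"
```

```text
t 13.68 pos [ 0.4973 -0.4486  0.0071] head -97.45 tilt [ 2.e-04 -2.e-04 -1.e+00] w 0.0598 F [-0.5  0.4  0.3] j7 -0.93
tool shift cm [ 0.02  0.01 -0.04] spin 0.001
```

Call:
jog_arm:
  motion:
    - [0,0,0,0,2]
    - [0,0,0,0,2]
    - [0,0,0,0,2]
    - [0,0,0,0,2]
    - [0,0,0,0,2]
    - [0,0,-0.8,0,2]
    - [0,0,-2,0,2]
    - [0,0,-3,0,2]
    - [0,0,-3.5,0,2]
    - [0,0,-3,0,2]
    - [0,0,-2,0,2]
    - [0,0,0,0,2]
  newtons: 12

```text
t: 14.68
position: [0.4998, -0.451, 0.1561]
tcp_rot: [0.003, 0.998, -0.065, 0.004]
contact_force: [-0.5, -0.5, -0.3]
gripper_width: 0.0258
```

```bash
python3 -c "
from h import *
t=tw(BB,(-74,-44));print(t)
plan(*t,.13,88.3)
"
```

```text
(np.float64(0.40921349549366515), np.float64(0.19173946553002924))
t 14.68 pos [ 0.4998 -0.451   0.1561] head -97.46 tilt [ 0.0075 -0.0065 -1.    ] w 0.0258 F [-0.5 -0.5 -0.3] j7 -0.94
tool shift cm [-17.35 -62.57   2.12] spin 3.041
```

Call:
jog_arm:
  motion:
    - [-0.75,-2.7,0,0,2]
    - [-0.75,-2.7,0,0,2]
    - [-0.75,-2.7,0,0,2]
    - [-0.75,-2.7,0,0,2]
    - [-0.75,-2.7,0,0,2]
    - [-0.75,-2.7,0,0,2]
    - [-0.75,-2.7,0,0,2]
    - [-0.75,-2.7,0,0,2]
    - [-0.75,-2.7,0,0,2]
    - [-0.75,-2.7,0,0,2]
    - [-0.75,-2.7,0,0,2]
    - [0,0,0,-0.12,2]

```text
t: 15.68
position: [0.4525, -0.1365, 0.1495]
tcp_rot: [-0.002, 1.0, -0.001, -0.002]
contact_force: [-0.7, -0.6, 0.1]
gripper_width: 0.0261
```

Call:
jog_arm:
  motion:
    - [0,0,0,-0.12,2]
    - [0,0,0,-0.12,2]
    - [0,0,0,-0.12,2]
    - [0,0,0,-0.12,2]
    - [0,0,0,-0.12,2]
    - [0,0,0,-0.12,2]
    - [0,0,0,-0.12,2]
    - [0,0,0,-0.12,2]
    - [0,0,0,-0.12,2]
    - [0,0,0,-0.12,2]
    - [0,0,0,-0.12,2]
    - [0,0,0,-0.12,2]

```text
t: 16.68
position: [0.4534, -0.1433, 0.1498]
tcp_rot: [-0.0, 0.753, 0.658, -0.0]
contact_force: [0.5, -0.6, 0.4]
gripper_width: 0.0259
```

Call:
jog_arm:
  motion:
    - [0,0,0,-0.12,2]
    - [0,0,0,-0.12,2]
    - [0,0,0,-0.12,2]
    - [0,0,0,-0.12,2]
    - [0,0,0,-0.12,2]
    - [0,0,0,-0.12,2]
    - [0,0,0,-0.12,2]
    - [0,0,0,-0.12,2]
    - [0,0,0,-0.12,2]
    - [0,0,0,-0.12,2]
    - [0,0,0,-0.12,2]
    - [0,0,0,-0.12,2]

```text
t: 17.68
position: [0.4535, -0.1434, 0.1497]
tcp_rot: [-0.0, 0.133, 0.991, -0.0]
contact_force: [0.3, 0.1, 0.5]
gripper_width: 0.0261
```

Call:
jog_arm:
  motion:
    - [0,0,0,-0.12,2]
    - [0,0,0,-0.12,2]
    - [0,0,0,0,2]

```text
t: 17.93
position: [0.4534, -0.1434, 0.1495]
tcp_rot: [-0.0, 0.014, 1.0, 0.0]
contact_force: [-0.0, 0.1, 0.1]
gripper_width: 0.0261
```

```bash
python3 -c "
from h import *
t=tw(BB,(-74,-44));print(t)
plan(*t,.12,88.3)
"
```

```text
(np.float64(0.40921349549366515), np.float64(0.19173946553002924))
t 17.93 pos [ 0.4534 -0.1434  0.1495] head 88.34 tilt [-9.e-04  8.e-04 -1.e+00] w 0.0261 F [-0.   0.1  0.1] j7 1.16
tool shift cm [ 5.38 33.37  2.98] spin 0.001
```

Call:
jog_arm:
  motion:
    - [0.489,3.034,0.2,0,2]
    - [0.489,3.034,0.2,0,2]
    - [0.489,3.034,0.2,0,2]
    - [0.489,3.034,0.2,0,2]
    - [0.489,3.034,0.2,0,2]
    - [0.489,3.034,0.2,0,2]
    - [0.489,3.034,0.2,0,2]
    - [0.489,3.034,0.2,0,2]
    - [0.489,3.034,0.2,0,2]
    - [0.489,3.034,0.2,0,2]
    - [0.489,3.034,0.2,0,2]
    - [0,0,0,0,2]

```text
t: 18.93
position: [0.4097, 0.1994, 0.1285]
tcp_rot: [0.001, 0.013, 1.0, 0.003]
contact_force: [-0.7, 0.1, -0.3]
gripper_width: 0.0262
```

Call:
jog_arm:
  motion:
    - [0,0,0,0,2]
    - [0,0,0,0,2]

```text
t: 19.1
position: [0.4104, 0.191, 0.1277]
tcp_rot: [-0.0, 0.017, 1.0, -0.001]
contact_force: [-0.3, 0.8, -0.0]
gripper_width: 0.026
```

```bash
python3 -c "
from h import *
t=tw(BB,(-74,-44));print(t)
plan(*t,.0246,88.3)
c=env.camera('wrist');cv2.imwrite('pics/w6.png',c['img'][:,:,::-1])
im=c['img'][:,:,::-1].copy()
for p in boxpolys(*BB,'bar'): cv2.polylines(im,[np.int32([pj(c,(*q,.022)) for q in p])],True,(255,0,255),1)
cv2.imwrite('pics/w6.png',im)
"
```

```text
(np.float64(0.40921349549366515), np.float64(0.19173946553002924))
t 19.1 pos [0.4104 0.191  0.1277] head 88.08 tilt [-6.0e-04 -1.4e-03 -1.0e+00] w 0.026 F [-0.3  0.8 -0. ] j7 0.39
tool shift cm [ 0.12  0.08 10.31] spin -0.004
```

View pics/w6.png

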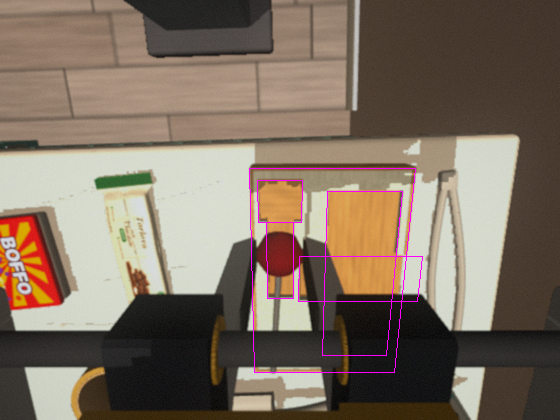

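Call:
jog_arm:
  motion:
    - [0.1,0.05,1,0,2]
    - [0,0,2,0,2]
    - [0,0,2.2,0,2]
    - [0,0,2.2,0,2]
    - [0,0,1.5,0,2]
    - [0,0,0.6,0,2]
    - [0,0,0.4,0,2]
    - [0,0,0.2,0,2]
    - [0,0,0,0,2]
    - [0,0,0,0,2]
    - [0,0,0,0,2]

```text
t: 20.07
position: [0.4103, 0.1926, 0.0276]
tcp_rot: [0.001, 0.016, 1.0, 0.0]
contact_force: [0.2, -0.3, -0.1]
gripper_width: 0.0259
```

```bash
python3 -c "
from h import *
t=tw(BB,(-74,-44));print(t)
plan(*t,.0246,88.3)
"
```

```text
(np.float64(0.40921349549366515), np.float64(0.19173946553002924))
t 20.07 pos [0.4103 0.1926 0.0276] head 88.16 tilt [ 1.2e-03  6.0e-04 -1.0e+00] w 0.0259 F [ 0.2 -0.3 -0.1] j7 0.16
tool shift cm [ 0.1  -0.09  0.3 ] spin -0.002
```

Call:
jog_arm:
  motion:
    - [0.05,-0.05,0.3,0,2]
    - [0,0,0,0,2]
    - [0,0,0,0,2]
    - [0,0,0,0,3]
    - [0,0,0,0,4]
    - [0,0,0,0,4]
    - [0,0,-1,0,4]
    - [0,0,-2,0,4]
    - [0,0,-2,0,4]
    - [0,0,-2.5,0,4]
    - [0,0,-2,0,7]
    - [0,0,0,0,7]

```text
t: 21.07
position: [0.4108, 0.1931, 0.1217]
tcp_rot: [0.002, 0.016, 1.0, 0.001]
contact_force: [1.3, 0.4, 0.4]
gripper_width: 0.0501
```

```bash
python3 -c "
from h import *
plan(.461,.0525,.08,94.7)
c=env.camera('wrist');im=c['img'][:,:,::-1].copy()
for p in boxpolys(*BB,'bar'): cv2.polylines(im,[np.int32([pj(c,(*q,.022)) for q in p])],True,(255,0,255),1)
cv2.imwrite('pics/w7.png',im);print(pj(c,(*tw(BB,(-74,-44)),.029)),pj(c,(.461,.0525,.007)))
"
```

```text
t 21.07 pos [0.4108 0.1931 0.1217] head 88.16 tilt [ 0.0047  0.0024 -1.    ] w 0.0501 F [1.3 0.4 0.4] j7 0.37
tool shift cm [ -5.45 -13.9    4.16] spin -0.114
[277.33506984 205.18201801] [130.19663347 256.82645054]
```

View pics/w7.png

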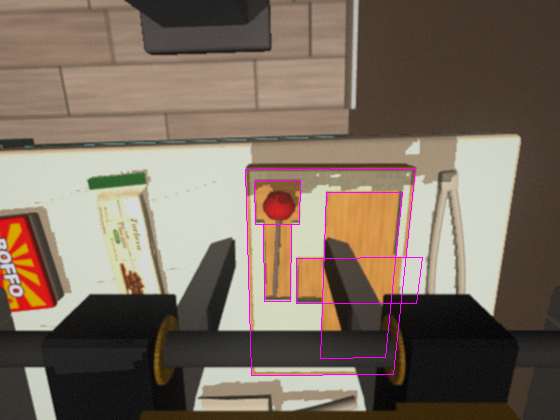

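Call:
jog_arm:
  motion:
    - [-0.78,-1.986,0,0,7]
    - [-0.78,-1.986,0,0,7]
    - [-0.78,-1.986,0,0,7]
    - [-0.78,-1.986,0,0,7]
    - [-0.78,-1.986,0,0,7]
    - [-0.78,-1.986,0,0,7]
    - [-0.78,-1.986,0,0,7]
    - [0,0,0,-0.114,7]
    - [0,0,0,0,7]
    - [0,0,0,0,7]
    - [0,0,0,0,7]

```text
t: 22.03
position: [0.4587, 0.052, 0.1184]
tcp_rot: [-0.001, -0.041, 0.999, 0.0]
contact_force: [-0.5, 0.4, 1.5]
gripper_width: 0.07
```

```bash
python3 -c "
from h import *
plan(.461,.0525,.002,94.7)
c=env.camera('wrist');im=c['img'][:,:,::-1].copy()
b=(.461,.0525,.083)
p=[(-76.5,-26),(76.5,-26),(76.5,26),(-76.5,26)]
cv2.polylines(im,[np.int32([pj(c,(*tw(b,q),.007)) for q in p])],True,(255,0,255),1)
b=(.4625,-.0566,.071)
p=[(-45,-30),(45,-30),(45,30),(-45,30)]
cv2.polylines(im,[np.int32([pj(c,(*tw(b,q),.022)) for q in p])],True,(255,0,0),1)
cv2.imwrite('pics/w8.png',im)
"
```

```text
t 22.03 pos [0.4587 0.052  0.1184] head 94.66 tilt [-1.1e-03  4.0e-04 -1.0e+00] w 0.07 F [-0.5  0.4  1.5] j7 0.77
tool shift cm [-0.24  0.03 11.64] spin -0.001
```

View pics/w8.png

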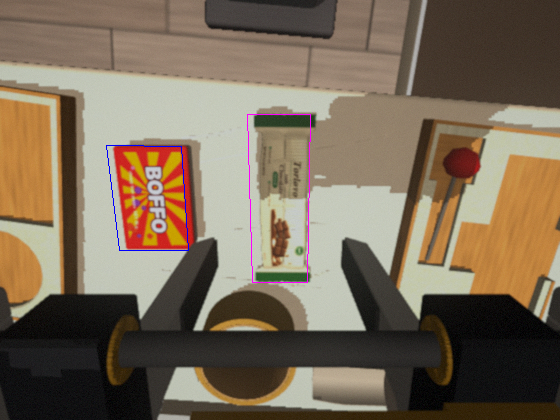

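Call:
jog_arm:
  motion:
    - [0,0,2,0,7]
    - [0,0,2,0,7]
    - [0,0,0,0,7]
    - [0,0,0,0,7]
    - [0,0,0,0,7]
    - [0,0,0,0,7]

```text
t: 22.58
position: [0.46, 0.0519, 0.0799]
tcp_rot: [0.001, -0.041, 0.999, 0.0]
contact_force: [-0.1, -0.3, -0.3]
gripper_width: 0.0698
```

```bash
python3 -c "
from h import *
plan(.461,.0525,.002,94.7)
c=env.camera('wrist');im=c['img'][:,:,::-1].copy()
cv2.imwrite('pics/w9r.png',cv2.resize(im[80:320,80:360],None,fx=2.5,fy=2.5,interpolation=cv2.INTER_CUBIC))
b=(.461,.0525,.083)
p=[(-76.5,-26),(76.5,-26),(76.5,26),(-76.5,26)]
cv2.polylines(im,[np.int32([pj(c,(*tw(b,q),.007)) for q in p])],True,(255,0,255),1)
b=(.4625,-.0566,.071)
p=[(-45,-30),(45,-30),(45,30),(-45,30)]
cv2.polylines(im,[np.int32([pj(c,(*tw(b,q),.022)) for q in p])],True,(255,0,0),1)
for p in boxpolys(*BB,'bar'): cv2.polylines(im,[np.int32([pj(c,(*q,.022)) for q in p])],True,(255,0,255),1)
for p in boxpolys(*JB,'jar'): cv2.polylines(im,[np.int32([pj(c,(*q,.022)) for q in p])],True,(255,0,255),1)
cv2.imwrite('pics/w9.png',im)
"
```

```text
t 22.58 pos [0.46   0.0519 0.0799] head 94.73 tilt [ 1.6e-03  4.0e-04 -1.0e+00] w 0.0698 F [-0.1 -0.3 -0.3] j7 0.69
tool shift cm [-0.09  0.05  7.79] spin 0.001
```

View pics/w9.png

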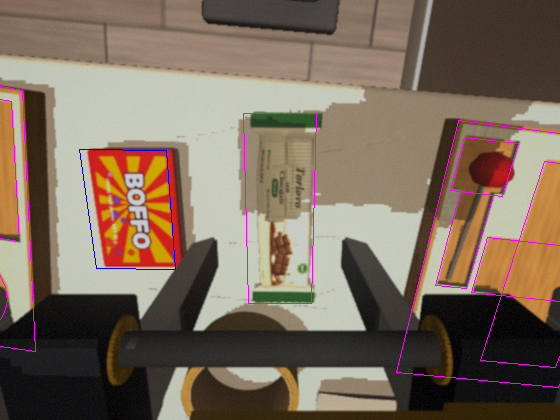

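View pics/w9r.png

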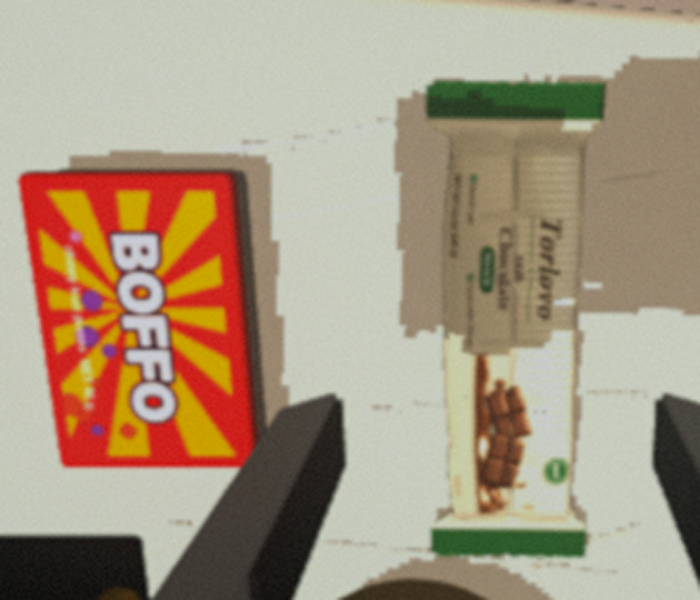

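```bash
python3 -c "
from h import *
plan(.461,.055,.0025,94.0)"
```

```text
t 22.63 pos [0.46   0.0517 0.0799] head 94.72 tilt [ 1.7e-03  3.0e-04 -1.0e+00] w 0.0703 F [ 0.1 -0.5  0.7] j7 0.69
tool shift cm [-0.11  0.32  7.74] spin 0.013
```

Call:
jog_arm:
  motion:
    - [-0.1,0.3,0,0.013,8]
    - [0,0,2,0,8]
    - [0,0,2,0,8]
    - [0,0,1.5,0,8]
    - [0,0,1,0,8]
    - [0,0,0.6,0,8]
    - [0,0,0.2,0,8]
    - [0,0,0,0,8]
    - [0,0,0,0,8]
    - [0,0,0,0,8]

```text
t: 23.47
position: [0.4607, 0.0545, 0.0066]
tcp_rot: [0.001, -0.035, 0.999, 0.0]
contact_force: [-0.2, -0.0, 0.4]
gripper_width: 0.0801
```

```bash
python3 -c "
from h import *
plan(.461,.055,.0025,94.0)"
```

```text
t 23.47 pos [0.4607 0.0545 0.0066] head 93.96 tilt [ 1.2e-03  3.0e-04 -1.0e+00] w 0.0801 F [-0.2 -0.   0.4] j7 0.51
tool shift cm [-0.04  0.05  0.41] spin -0.001
```

Call:
jog_arm:
  motion:
    - [0,0,0.3,0,8]
    - [0,0,0.1,0,8]
    - [0,0,0,0,8]
    - [0,0,0,0,7]
    - [0,0,0,0,6]
    - [0,0,0,0,5]
    - [0,0,0,0,4.5]
    - [0,0,0,0,4.5]
    - [0,0,0,0,4.5]
    - [0,0,0,0,4.5]
  newtons: 12

```text
t: 24.3
position: [0.4602, 0.0544, 0.002]
tcp_rot: [0.0, -0.035, 0.999, 0.0]
contact_force: [-0.2, -0.0, 0.0]
gripper_width: 0.0507
```

```bash
python3 -c "
from h import *
plan(.461,.055,.0025,94.0)"
```

```text
t 24.3 pos [0.4602 0.0544 0.002 ] head 93.98 tilt [ 0.e+00  1.e-04 -1.e+00] w 0.0507 F [-0.2 -0.   0. ] j7 0.5
tool shift cm [-0.09  0.05 -0.05] spin -0.0
```

Call:
jog_arm:
  motion:
    - [0,0,0,0,4.5]
    - [0,0,-0.4,0,4.5]
    - [0,0,-1,0,4.5]
    - [0,0,-1.6,0,4.5]
    - [0,0,-2,0,4.5]
    - [0,0,-2,0,4.5]
    - [0,0,-1.5,0,4.5]
    - [0,0,0,0,4.5]
    - [0,0,0,0,4.5]
    - [0,0,0,0,4.5]
  newtons: 20

```text
t: 25.13
position: [0.4597, 0.0539, 0.0864]
tcp_rot: [-0.0, -0.035, 0.999, -0.0]
contact_force: [0.5, 0.5, -0.5]
gripper_width: 0.0504
```

```bash
python3 -c "
from h import *
t=tw(BB,(0,29));print(t)
plan(*t,.085,88.3)
c=env.camera('wrist');im=c['img'][:,:,::-1];cv2.imwrite('pics/w10.png',im)
o=env.get_obs()['position'];b=(o[0],o[1],np.radians(3.98))
im=im.copy();p=[(-76.5,-26),(76.5,-26),(76.5,26),(-76.5,26)]
cv2.polylines(im,[np.int32([pj(c,(*tw(b,q),o[2]+.005)) for q in p])],True,(255,0,255),1)
cv2.imwrite('pics/w10.png',im)
"
```

```text
(np.float64(0.48536986950587235), np.float64(0.26248695097872066))
t 25.13 pos [0.4597 0.0539 0.0864] head 93.96 tilt [-8.e-04 -5.e-04 -1.e+00] w 0.0504 F [ 0.5  0.5 -0.5] j7 0.69
tool shift cm [-4.   20.63  0.13] spin 0.099
```

View pics/w10.png

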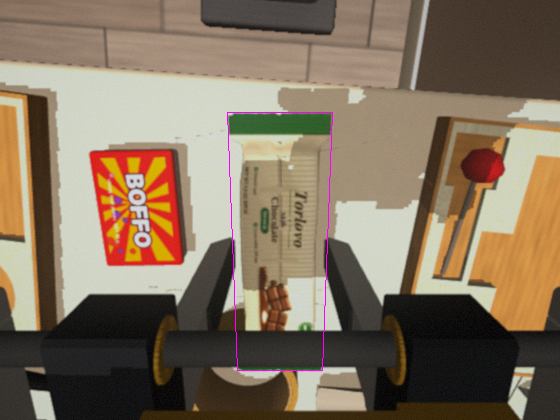

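Call:
jog_arm:
  motion:
    - [-0.4,2.063,0,0,4.5]
    - [-0.4,2.063,0,0,4.5]
    - [-0.4,2.063,0,0,4.5]
    - [-0.4,2.063,0,0,4.5]
    - [-0.4,2.063,0,0,4.5]
    - [-0.4,2.063,0,0,4.5]
    - [-0.4,2.063,0,0,4.5]
    - [-0.4,2.063,0,0,4.5]
    - [-0.4,2.063,0,0,4.5]
    - [-0.4,2.063,0,0,4.5]
    - [0,0,0,0.099,4.5]
    - [0,0,0,0,4.5]

```text
t: 26.18
position: [0.4847, 0.2643, 0.0858]
tcp_rot: [-0.001, 0.015, 1.0, -0.0]
contact_force: [0.1, 0.1, -0.6]
gripper_width: 0.0499
```

Call:
jog_arm:
  motion:
    - [0,0,0,0,4.5]
    - [0,0,0,0,4.5]

```text
t: 26.35
position: [0.4853, 0.2618, 0.0861]
tcp_rot: [-0.001, 0.014, 1.0, -0.001]
contact_force: [0.8, -0.2, -0.7]
gripper_width: 0.0501
```

```bash
python3 -c "
from h import *
t=tw(BB,(0,29))
plan(*t,.016,88.3)
c=env.camera('wrist');im=c['img'][:,:,::-1].copy()
for p in boxpolys(*BB,'bar'): cv2.polylines(im,[np.int32([pj(c,(*q,.022)) for q in p])],True,(255,0,255),1)
cv2.imwrite('pics/w11.png',im)
"
```

```text
t 26.35 pos [0.4853 0.2618 0.0861] head 88.4 tilt [-0.0012 -0.0018 -1.    ] w 0.0501 F [ 0.8 -0.2 -0.7] j7 0.36
tool shift cm [-0.01  0.09  7.01] spin 0.002
```

View pics/w11.png

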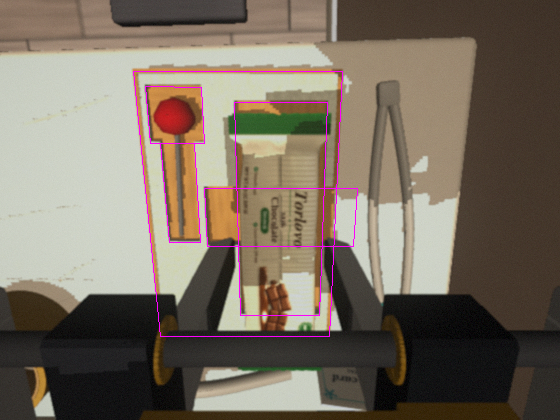

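```bash
python3 -c "
from h import *
t=tw(BB,(0,25))
plan(*t,.016,88.3)
"
```

```text
t 26.4 pos [0.4855 0.2617 0.0863] head 88.35 tilt [-0.001  -0.0015 -1.    ] w 0.0502 F [ 1.1  0.1 -0.2] j7 0.36
tool shift cm [ 0.01 -0.31  7.03] spin 0.001
```

Call:
jog_arm:
  motion:
    - [0,-0.35,0,0,4.5]
    - [0,0,1.2,0,4.5]
    - [0,0,1.6,0,4.5]
    - [0,0,1.6,0,4.5]
    - [0,0,1,0,4.5]
    - [0,0,0.4,0,4.5]
    - [0,0,0,0,4.5]
    - [0,0,0,0,4.5]
    - [0,0,0,0,4.5]

```text
t: 27.15
position: [0.4861, 0.2599, 0.0296]
tcp_rot: [0.0, 0.015, 1.0, 0.0]
contact_force: [-0.6, -0.1, -0.9]
gripper_width: 0.0503
```

```bash
python3 -c "
from h import *
t=tw(BB,(0,25))
plan(*t,.016,88.3)
c=env.camera('scene');crop(c,'s12.png',190,90,110,80,6)
"
```

```text
t 27.15 pos [0.4861 0.2599 0.0296] head 88.31 tilt [ 1.e-03  8.e-04 -1.e+00] w 0.0503 F [-0.6 -0.1 -0.9] j7 0.29
tool shift cm [ 0.08 -0.14  1.36] spin 0.0
```

View pics/s12.png

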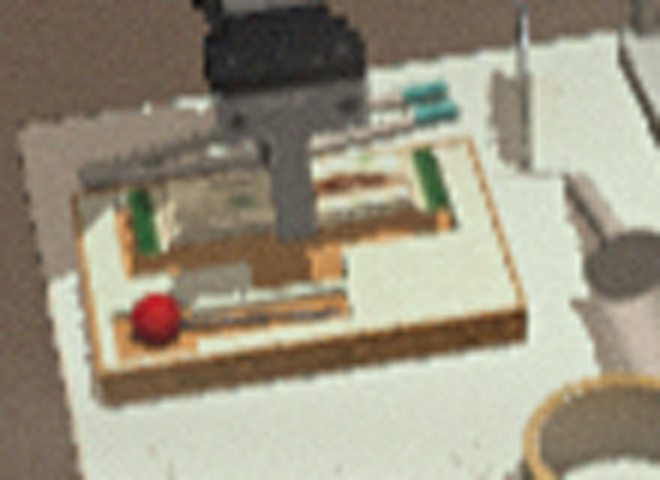

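Call:
jog_arm:
  motion:
    - [0.05,-0.12,0.3,0,4.5]
    - [0,0,0.3,0,4.5]
    - [0,0,0.3,0,4.5]
    - [0,0,0.2,0,4.5]
    - [0,0,0.1,0,4.5]
    - [0,0,0,0,4.5]
    - [0,0,0,0,4.5]

```text
t: 27.78
position: [0.485, 0.2583, 0.0169]
tcp_rot: [-0.0, 0.015, 1.0, -0.0]
contact_force: [-0.9, 0.0, -0.3]
gripper_width: 0.0501
```

```bash
python3 -c "
from h import *
t=tw(BB,(0,25))
plan(*t,.016,88.3)
"
```

```text
t 27.78 pos [0.485  0.2583 0.0169] head 88.31 tilt [-1.e-04 -0.e+00 -1.e+00] w 0.0501 F [-0.9  0.  -0.3] j7 0.27
tool shift cm [-0.02  0.02  0.09] spin 0.0
```

Call:
jog_arm:
  motion:
    - [0,0,0.05,0,4.5]
    - [0,0,0,0,5.2]
    - [0,0,0,0,5.4]
    - [0,0,0,0,5.5]
    - [0,0,0,0,5.5]
    - [0,0,-0.5,0,5.5]
    - [0,0,-1,0,5.5]
    - [0,0,-2,0,5.5]
    - [0,0,-2.5,0,6]
    - [0,0,-2,0,8]
    - [0,0,0,0,8]
    - [0,0,0,0,8]

```text
t: 28.78
position: [0.486, 0.2587, 0.098]
tcp_rot: [0.001, 0.015, 1.0, 0.001]
contact_force: [0.4, 0.4, 0.4]
gripper_width: 0.0765
```

```bash
python3 -c "
from h import *
plan(.4625,-.0535,.10,94.1)
c=env.camera('wrist');im=c['img'][:,:,::-1].copy()
p=[(-76.5,-26+25),(76.5,-26+25),(76.5,26+25),(-76.5,26+25)]
cv2.polylines(im,[np.int32([pj(c,(*tw(BB,q),.021)) for q in p])],True,(255,0,255),1)
cv2.imwrite('pics/w13.png',im)
"
```

```text
t 28.78 pos [0.486  0.2587 0.098 ] head 88.28 tilt [ 0.0027  0.0013 -1.    ] w 0.0765 F [0.4 0.4 0.4] j7 0.38
tool shift cm [  1.41 -31.27  -0.24] spin -0.102
```

View pics/w13.png

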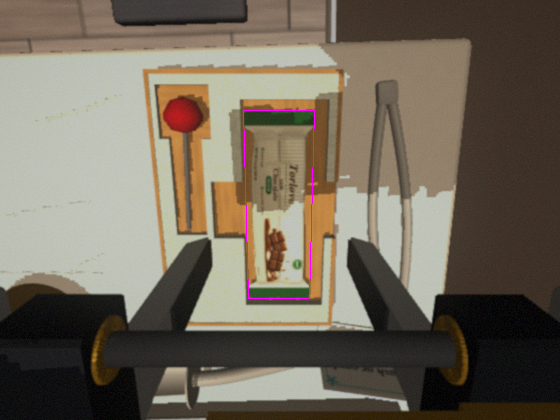

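Call:
jog_arm:
  motion:
    - [0.128,-2.843,0,0,8]
    - [0.128,-2.843,0,0,8]
    - [0.128,-2.843,0,0,8]
    - [0.128,-2.843,0,0,8]
    - [0.128,-2.843,0,0,8]
    - [0.128,-2.843,0,0,8]
    - [0.128,-2.843,0,0,8]
    - [0.128,-2.843,0,0,8]
    - [0.128,-2.843,0,0,8]
    - [0.128,-2.843,0,0,8]
    - [0.128,-2.843,0,0,8]
    - [0,0,0,-0.1,8.5]

```text
t: 29.83
position: [0.4593, -0.0606, 0.0949]
tcp_rot: [-0.003, -0.032, 0.999, -0.002]
contact_force: [-0.3, -0.7, 0.1]
gripper_width: 0.0832
```

Call:
jog_arm:
  motion:
    - [0,0,0,0,8.5]
    - [0,0,0,0,8.5]
    - [0,0,0,0,8.5]

```text
t: 30.08
position: [0.4616, -0.0528, 0.0961]
tcp_rot: [-0.0, -0.035, 0.999, 0.001]
contact_force: [-0.3, -0.0, 0.5]
gripper_width: 0.0849
```

```bash
python3 -c "
from h import *
plan(.4625,-.0535,.011,94.1)
c=env.camera('wrist');im=c['img'][:,:,::-1].copy()
b=(.4625,-.0535,.071)
p=[(-45,-30),(45,-30),(45,30),(-45,30)]
cv2.polylines(im,[np.int32([pj(c,(*tw(b,q),.022)) for q in p])],True,(255,0,0),1)
for p in boxpolys(*JB,'jar'): cv2.polylines(im,[np.int32([pj(c,(*q,.022)) for q in p])],True,(255,0,255),1)
cv2.imwrite('pics/w14.png',im)
"
```

```text
t 30.08 pos [ 0.4616 -0.0528  0.0961] head 94.0 tilt [-6.0e-04  1.1e-03 -1.0e+00] w 0.0849 F [-0.3 -0.   0.5] j7 0.94
tool shift cm [-0.09 -0.09  8.51] spin -0.002
```

View pics/w14.png

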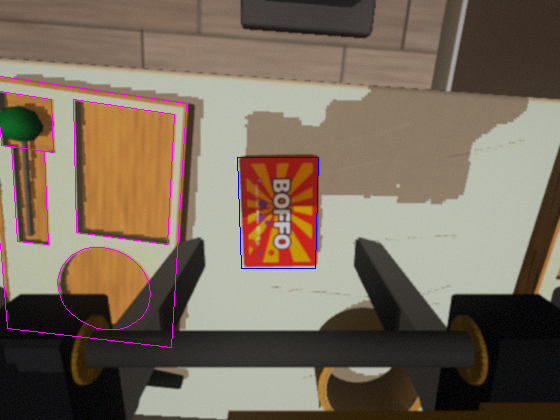

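Call:
jog_arm:
  motion:
    - [-0.05,-0.05,1.5,0,8.5]
    - [0,0,2,0,8.5]
    - [0,0,2,0,8.5]
    - [0,0,1.5,0,8.5]
    - [0,0,0.8,0,8.5]
    - [0,0,0.4,0,8.5]
    - [0,0,0,0,8.5]
    - [0,0,0,0,8.5]
    - [0,0,0,0,8.5]
    - [0,0,0,0,8.5]

```text
t: 30.97
position: [0.4629, -0.0544, 0.0152]
tcp_rot: [0.001, -0.035, 0.999, -0.0]
contact_force: [0.1, 0.6, 0.7]
gripper_width: 0.0851
```

```bash
python3 -c "
from h import *
plan(.4625,-.053,.011,94.0)
"
```

```text
t 30.97 pos [ 0.4629 -0.0544  0.0152] head 94.02 tilt [ 1.4e-03 -1.0e-04 -1.0e+00] w 0.0851 F [0.1 0.6 0.7] j7 0.75
tool shift cm [0.03 0.14 0.42] spin 0.0
```

Call:
jog_arm:
  motion:
    - [0,0.1,0.4,0,8.5]
    - [0,0,0,0,8]
    - [0,0,0,0,7.5]
    - [0,0,0,0,7]
    - [0,0,0,0,6.5]
    - [0,0,0,0,6]
    - [0,0,0,0,5.5]
    - [0,0,0,0,5.5]
    - [0,0,0,0,5.5]
    - [0,0,0,0,5.5]
  newtons: 15

```text
t: 31.8
position: [0.4623, -0.0533, 0.0105]
tcp_rot: [0.0, -0.035, 0.999, 0.0]
contact_force: [0.1, 0.5, 0.5]
gripper_width: 0.0597
```

```bash
python3 -c "
from h import *
plan(.4625,-.053,.011,94.0)
"
```

```text
t 31.8 pos [ 0.4623 -0.0533  0.0105] head 94.03 tilt [ 1.e-04  1.e-04 -1.e+00] w 0.0597 F [0.1 0.5 0.5] j7 0.74
tool shift cm [-0.02  0.03 -0.05] spin 0.001
```

Call:
jog_arm:
  motion:
    - [0,0,0,0,5.5]
    - [0,0,-0.4,0,5.5]
    - [0,0,-1,0,5.5]
    - [0,0,-2,0,5.5]
    - [0,0,-2,0,5.5]
    - [0,0,-2,0,5.5]
    - [0,0,-1,0,5.5]
    - [0,0,0,0,5.5]
    - [0,0,0,0,5.5]
    - [0,0,0,0,5.5]
  newtons: 20

```text
t: 32.63
position: [0.4616, -0.0537, 0.0937]
tcp_rot: [-0.001, -0.035, 0.999, -0.0]
contact_force: [0.5, -0.0, -0.5]
gripper_width: 0.0599
```

```bash
python3 -c "
from h import *
t=tw(JB,(-44,26));print(t)
plan(*t,.095,86.2)
c=env.camera('wrist');im=c['img'][:,:,::-1].copy()
o=env.get_obs()['position'];b=(o[0],o[1],np.radians(4))
p=[(-45,-30),(45,-30),(45,30),(-45,30)]
cv2.polylines(im,[np.int32([pj(c,(*tw(b,q),o[2]+.0115)) for q in p])],True,(255,0,0),1)
cv2.imwrite('pics/w15.png',im)
"
```

```text
(np.float64(0.43981055167334526), np.float64(-0.1721547152918795))
t 32.63 pos [ 0.4616 -0.0537  0.0937] head 94.02 tilt [-1.3e-03 -2.0e-04 -1.0e+00] w 0.0599 F [ 0.5 -0.  -0.5] j7 0.93
tool shift cm [  3.   -11.66  -0.12] spin 0.136
```

View pics/w15.png

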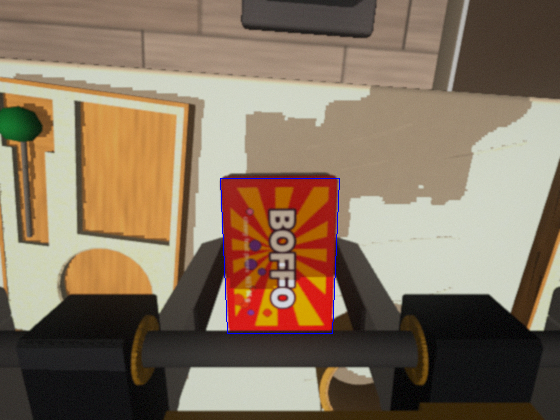

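Tin held as modelled. Over to the cut-out.

Call:
jog_arm:
  motion:
    - [0.5,-1.943,0,0,5.5]
    - [0.5,-1.943,0,0,5.5]
    - [0.5,-1.943,0,0,5.5]
    - [0.5,-1.943,0,0,5.5]
    - [0.5,-1.943,0,0,5.5]
    - [0.5,-1.943,0,0,5.5]
    - [0,0,0,0.068,5.5]
    - [0,0,0,0.068,5.5]
    - [0,0,0,0,5.5]
    - [0,0,0,0,5.5]
    - [0,0,0,0,5.5]
    - [0,0,0,0,5.5]

```text
t: 33.68
position: [0.4404, -0.1713, 0.0942]
tcp_rot: [-0.0, 0.032, 0.999, 0.0]
contact_force: [-0.6, -0.1, -0.4]
gripper_width: 0.0596
```

```bash
python3 -c "
from h import *
t=tw(JB,(-44,26));print(t)
plan(*t,.0245,86.2)
c=env.camera('wrist');im=c['img'][:,:,::-1].copy()
for p in boxpolys(*JB,'jar'): cv2.polylines(im,[np.int32([pj(c,(*q,.022)) for q in p])],True,(255,0,255),1)
cv2.imwrite('pics/w16.png',im)
"
```

```text
(np.float64(0.43981055167334526), np.float64(-0.1721547152918795))
t 33.68 pos [ 0.4404 -0.1713  0.0942] head 86.35 tilt [-5.e-04  4.e-04 -1.e+00] w 0.0596 F [-0.6 -0.1 -0.4] j7 1.08
tool shift cm [ 0.05 -0.09  6.97] spin 0.003
```

View pics/w16.png

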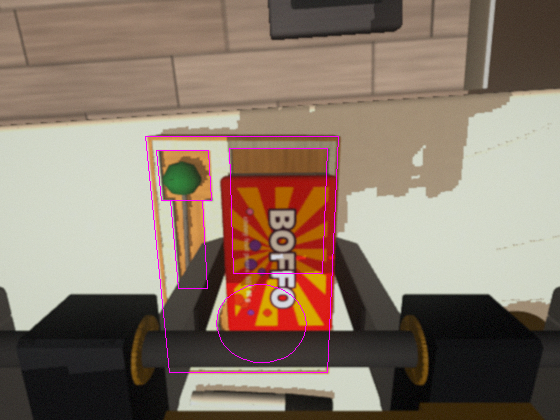

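Call:
jog_arm:
  motion:
    - [0.05,0,1,0,5.5]
    - [0,0,1.6,0,5.5]
    - [0,0,1.6,0,5.5]
    - [0,0,1.2,0,5.5]
    - [0,0,0.6,0,5.5]
    - [0,0,0,0,5.5]
    - [0,0,0,0,5.5]
    - [0,0,0,0,5.5]

```text
t: 34.4
position: [0.4404, -0.1716, 0.0349]
tcp_rot: [0.0, 0.033, 0.999, -0.0]
contact_force: [-0.5, 0.1, -1.0]
gripper_width: 0.0597
```

```bash
python3 -c "
from h import *
t=tw(JB,(-44,26));print(t)
plan(*t,.0245,86.2)
"
```

```text
(np.float64(0.43981055167334526), np.float64(-0.1721547152918795))
t 34.4 pos [ 0.4404 -0.1716  0.0349] head 86.26 tilt [ 8.e-04 -1.e-04 -1.e+00] w 0.0597 F [-0.5  0.1 -1. ] j7 0.95
tool shift cm [ 0.06 -0.06  1.04] spin 0.001
```

Call:
jog_arm:
  motion:
    - [0,0,0.4,0,5.5]
    - [0,0,0.3,0,5.5]
    - [0,0,0.2,0,5.5]
    - [0,0,0.1,0,5.5]
    - [0,0,0,0,5.5]
    - [0,0,0,0,5.5]
    - [0,0,0,0,5.5]

```text
t: 34.98
position: [0.44, -0.1718, 0.0245]
tcp_rot: [0.0, 0.033, 0.999, -0.0]
contact_force: [-0.0, 0.2, -0.1]
gripper_width: 0.0599
```

```bash
python3 -c "
from h import *
t=tw(JB,(-44,26));print(t)
plan(*t,.0245,86.2)
"
```

```text
(np.float64(0.43981055167334526), np.float64(-0.1721547152918795))
t 34.98 pos [ 0.44   -0.1718  0.0245] head 86.24 tilt [ 1.e-04 -0.e+00 -1.e+00] w 0.0599 F [-0.   0.2 -0.1] j7 0.93
tool shift cm [ 0.02 -0.04  0.  ] spin 0.001
```

Call:
jog_arm:
  motion:
    - [0,0,0,0,6.4]
    - [0,0,0,0,6.8]
    - [0,0,0,0,7]
    - [0,0,0,0,7]
    - [0,0,-0.6,0,7]
    - [0,0,-1.5,0,7]
    - [0,0,-2.5,0,7]
    - [0,0,-3,0,7]
    - [0,0,-3,0,8]
    - [0,0,-3,0,9.2]
    - [0,0,-2,0,9.2]
    - [0,0,0,0,9.2]

```text
t: 35.98
position: [0.4425, -0.172, 0.1844]
tcp_rot: [0.003, 0.033, 0.999, -0.001]
contact_force: [1.1, -0.1, 0.6]
gripper_width: 0.0909
```

```bash
python3 -c "
from h import *
plan(.59,-.395,.17,86.2)
c=env.camera('wrist');im=c['img'][:,:,::-1].copy()
for p in boxpolys(*JB,'jar'): cv2.polylines(im,[np.int32([pj(c,(*q,.022)) for q in p])],True,(255,0,255),1)
cv2.imwrite('pics/w17.png',im)
"
```

```text
t 35.98 pos [ 0.4425 -0.172   0.1844] head 86.24 tilt [ 0.0066 -0.0025 -1.    ] w 0.0909 F [ 1.1 -0.1  0.6] j7 1.23
tool shift cm [-16.18 -21.28   1.6 ] spin 0.001
```

View pics/w17.png

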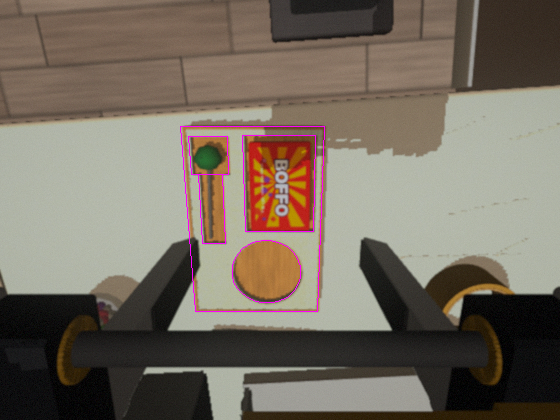

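Call:
jog_arm:
  motion:
    - [-1.618,-2.128,0,0,9.2]
    - [-1.618,-2.128,0,0,9.2]
    - [-1.618,-2.128,0,0,9.2]
    - [-1.618,-2.128,0,0,9.2]
    - [-1.618,-2.128,0,0,9.2]
    - [-1.618,-2.128,0,0,9.2]
    - [-1.618,-2.128,0,0,9.2]
    - [-1.618,-2.128,0,0,9.2]
    - [-1.618,-2.128,0,0,9.2]
    - [-1.618,-2.128,0,0,9.2]
    - [0,0,0,0,9.2]
    - [0,0,0,0,9.2]

```text
t: 37.03
position: [0.5867, -0.3948, 0.1779]
tcp_rot: [-0.001, 0.033, 0.999, 0.001]
contact_force: [-0.6, 0.5, -0.2]
gripper_width: 0.0923
```

Call:
jog_arm:
  motion:
    - [0,0,0,0,9.2]
    - [0,0,0,0,9.2]

```text
t: 37.2
position: [0.5869, -0.393, 0.1799]
tcp_rot: [-0.001, 0.032, 0.999, 0.001]
contact_force: [0.3, -0.4, 0.3]
gripper_width: 0.0918
```

```bash
python3 -c "
from h import *
plan(.59,-.395,.025,86.2)
c=env.camera('wrist');im=c['img'][:,:,::-1].copy()
for z,r in((.1,28),(.0,32),(.067,32)): cv2.polylines(im,[np.int32([pj(c,(.59+r/1000*np.cos(a),-.395+r/1000*np.sin(a),z)) for a in np.linspace(0,6.2,40)])],True,(255,0,255),1)
cv2.imwrite('pics/w18.png',im)
c=env.camera('side');crop(c,'s18.png',190,200,130,110,5)
"
```

```text
t 37.2 pos [ 0.5869 -0.393   0.1799] head 86.36 tilt [-0.0015  0.0011 -1.    ] w 0.0918 F [ 0.3 -0.4  0.3] j7 1.6
tool shift cm [-0.35 -0.2  15.49] spin 0.003
```

View pics/w18.png

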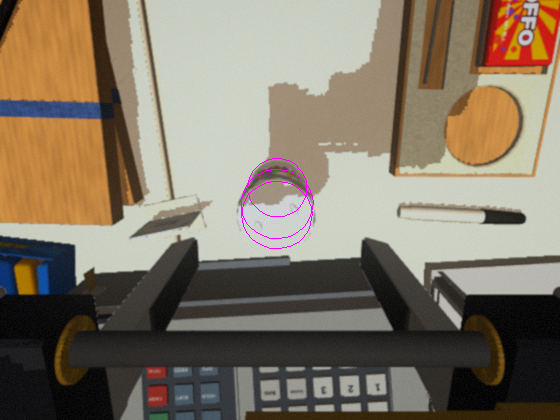

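View pics/s18.png

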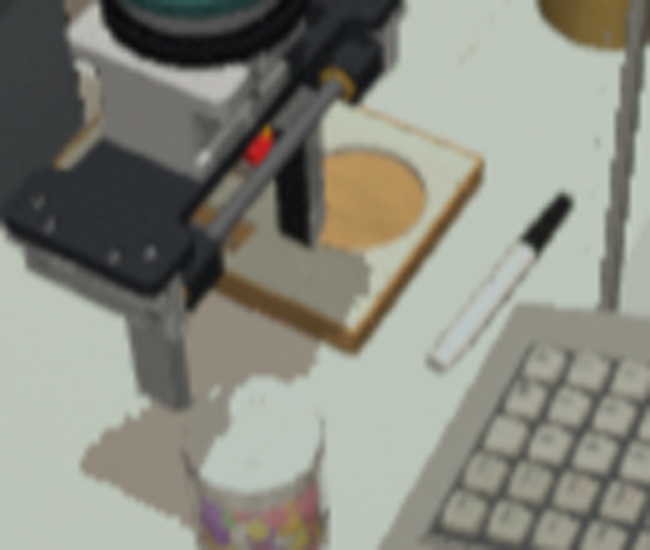

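```bash
python3 -c "
from h import *
c=env.camera('wrist');im=c['img'][:,:,::-1].copy()
im=cv2.createCLAHE(4,(4,4)).apply(cv2.cvtColor(im,cv2.COLOR_BGR2GRAY))
im=im[140:270,200:360];cv2.imwrite('pics/w19.png',cv2.resize(im,None,fx=5,fy=4.5,interpolation=cv2.INTER_CUBIC))
"
```

```text
(no output)
```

View pics/w19.png

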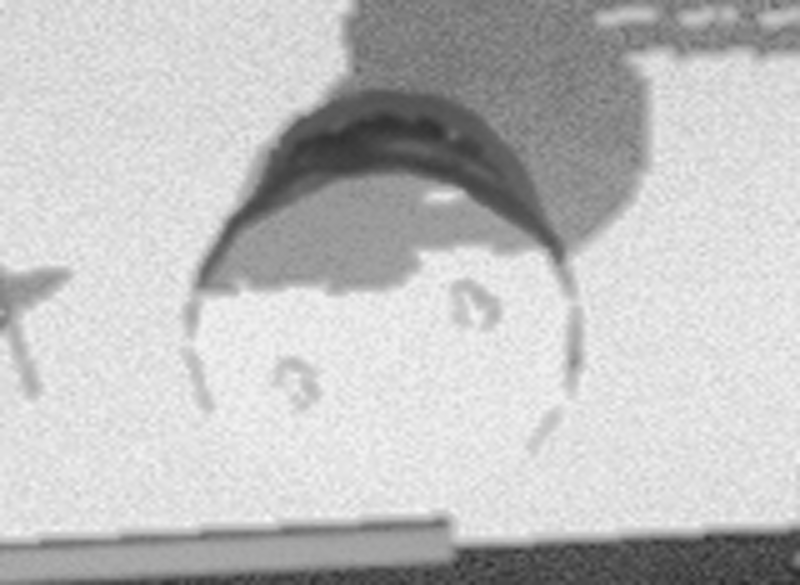

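Call:
jog_arm:
  motion:
    - [-0.42,-0.18,0,0,9.2]
    - [0,0,1.5,0,9.2]
    - [0,0,2,0,9.2]
    - [0,0,2,0,9.2]
    - [0,0,0,0,9.2]
    - [0,0,0,0,9.2]
    - [0,0,0,0,9.2]
    - [0,0,0,0,9.2]

```text
t: 38.02
position: [0.5927, -0.3969, 0.1272]
tcp_rot: [0.001, 0.033, 0.999, -0.0]
contact_force: [0.4, -0.8, 0.3]
gripper_width: 0.092
```

```bash
python3 -c "
from h import *
plan(.5913,-.395,.026,86.2)
c=env.camera('side');crop(c,'s20.png',190,200,130,110,5)
"
```

```text
t 38.02 pos [ 0.5927 -0.3969  0.1272] head 86.23 tilt [ 2.4e-03 -9.0e-04 -1.0e+00] w 0.092 F [ 0.4 -0.8  0.3] j7 1.57
tool shift cm [ 0.18  0.19 10.12] spin 0.001
```

View pics/s20.png

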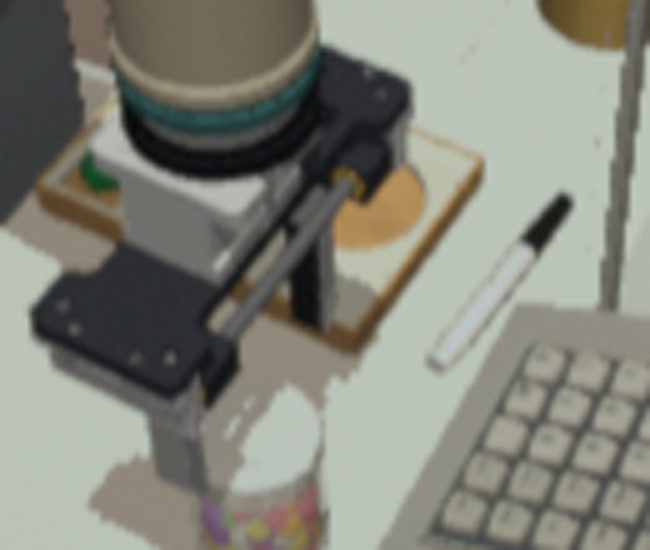

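Call:
jog_arm:
  motion:
    - [0.1,0.12,1,0,9.2]
    - [0,0,1.5,0,9.2]
    - [0,0,2,0,9.2]
    - [0,0,2,0,9.2]
    - [0,0,1.8,0,9.2]
    - [0,0,1,0,9.2]
    - [0,0,0.5,0,9.2]
    - [0,0,0,0,9.2]
    - [0,0,0,0,9.2]
    - [0,0,0,0,9.2]
    - [0,0,0,0,9.2]

```text
t: 38.98
position: [0.5915, -0.3958, 0.0288]
tcp_rot: [0.001, 0.033, 0.999, -0.0]
contact_force: [-0.4, 0.4, 0.3]
gripper_width: 0.0921
```

```bash
python3 -c "
from h import *
plan(.5913,-.395,.026,86.2)
c=env.camera('side');crop(c,'s21.png',190,220,130,110,5)
"
```

```text
t 38.98 pos [ 0.5915 -0.3958  0.0288] head 86.23 tilt [ 0.0018 -0.001  -1.    ] w 0.0921 F [-0.4  0.4  0.3] j7 1.51
tool shift cm [0.02 0.08 0.28] spin 0.001
```

View pics/s21.png

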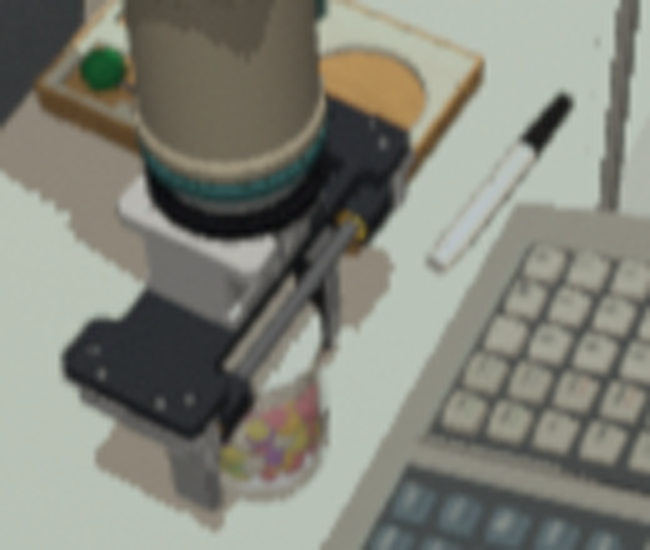

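Call:
jog_arm:
  motion:
    - [0,0,0.1,0,8.6]
    - [0,0,0,0,8.1]
    - [0,0,0,0,7.6]
    - [0,0,0,0,7.2]
    - [0,0,0,0,6.9]
    - [0,0,0,0,6.6]
    - [0,0,0,0,6.4]
    - [0,0,0,0,6.2]
    - [0,0,0,0,6]
    - [0,0,0,0,6]
    - [0,0,0,0,6]
    - [0,0,0,0,6]
  newtons: 25

```text
t: 40.03
position: [0.5906, -0.3959, 0.0265]
tcp_rot: [0.0, 0.033, 0.999, -0.0]
contact_force: [-0.7, -2.2, -0.1]
gripper_width: 0.062
```

```bash
python3 -c "
from h import *
plan(.5913,-.395,.026,86.2)
"
```

```text
t 40.03 pos [ 0.5906 -0.3959  0.0265] head 86.23 tilt [ 1.e-04 -6.e-04 -1.e+00] w 0.062 F [-0.7 -2.2 -0.1] j7 1.51
tool shift cm [-0.06  0.1   0.05] spin 0.0
```

Call:
jog_arm:
  motion:
    - [0,0,0,0,5.9]
    - [0,0,0,0,5.9]
    - [0,0,-0.3,0,5.9]
    - [0,0,-0.8,0,5.9]
    - [0,0,-1.5,0,5.9]
    - [0,0,-1.8,0,5.9]
    - [0,0,-1.8,0,5.9]
    - [0,0,-1,0,5.9]
    - [0,0,-0.3,0,5.9]
    - [0,0,0,0,5.9]
    - [0,0,0,0,5.9]
    - [0,0,0,0,5.9]
  newtons: 35

```text
t: 41.03
position: [0.5898, -0.3952, 0.1003]
tcp_rot: [-0.001, 0.033, 0.999, 0.0]
contact_force: [-0.8, -1.3, -3.1]
gripper_width: 0.0615
```

```bash
python3 -c "
from h import *
t=tw(JB,(54.5,12));print(t)
plan(*t,.1,86.2)
c=env.camera('side');crop(c,'s22.png',190,200,130,110,5)
c=env.camera('wrist');im=c['img'][:,:,::-1].copy();o=env.get_obs()['position']
for z,r in((.1,31),(.0,32)): cv2.polylines(im,[np.int32([pj(c,(o[0]+r/1000*np.cos(a),o[1]+r/1000*np.sin(a),z+o[2]-.0265)) for a in np.linspace(0,6.2,40)])],True,(255,0,255),1)
cv2.imwrite('pics/w22.png',im)
"
```

```text
(np.float64(0.5371727672154273), np.float64(-0.1926205156607182))
t 41.03 pos [ 0.5898 -0.3952  0.1003] head 86.25 tilt [-1.9e-03  8.0e-04 -1.0e+00] w 0.0615 F [-0.8 -1.3 -3.1] j7 1.55
tool shift cm [ 6.58 19.87  0.06] spin 0.001
```

View pics/s22.png

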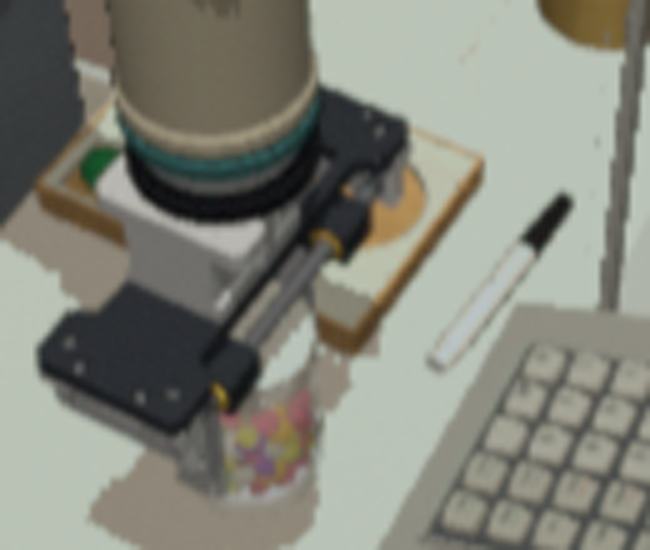

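View pics/w22.png

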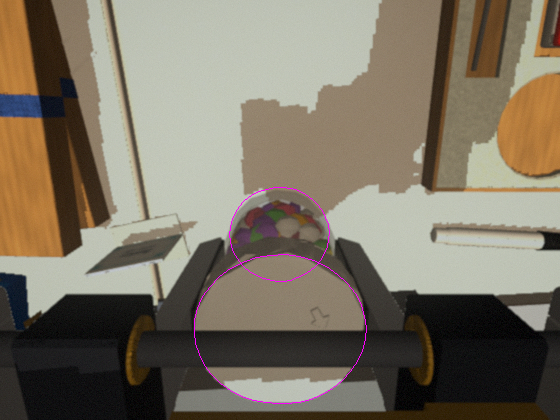

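Call:
jog_arm:
  motion:
    - [0.3,0.9,0,0,5.9]
    - [0.6,1.8,0,0,5.9]
    - [0.7,2.1,0,0,5.9]
    - [0.7,2.1,0,0,5.9]
    - [0.7,2.1,0,0,5.9]
    - [0.7,2.1,0,0,5.9]
    - [0.7,2.1,0,0,5.9]
    - [0.7,2.1,0,0,5.9]
    - [0.7,2.1,0,0,5.9]
    - [0.5,1.6,0,0,5.9]
    - [0.28,0.87,0,0,5.9]
    - [0,0,0,0,5.9]

```text
t: 42.13
position: [0.5376, -0.1898, 0.1018]
tcp_rot: [-0.0, 0.031, 1.0, 0.001]
contact_force: [-0.5, -0.4, -2.7]
gripper_width: 0.0616
```

Call:
jog_arm:
  motion:
    - [0,0,0,0,5.9]
    - [0,0,0,0,5.9]
    - [0,0,0,0,5.9]

```text
t: 42.38
position: [0.5381, -0.1945, 0.1013]
tcp_rot: [0.0, 0.034, 0.999, -0.0]
contact_force: [0.6, -0.6, -3.3]
gripper_width: 0.062
```

```bash
python3 -c "
from h import *
t=tw(JB,(54.5,12));print(t)
plan(*t,.0405,86.2)
c=env.camera('wrist');im=c['img'][:,:,::-1].copy()
for p in boxpolys(*JB,'jar'): cv2.polylines(im,[np.int32([pj(c,(*q,.022)) for q in p])],True,(255,0,255),1)
cv2.imwrite('pics/w23.png',im)
"
```

```text
(np.float64(0.5371727672154273), np.float64(-0.1926205156607182))
t 42.38 pos [ 0.5381 -0.1945  0.1013] head 86.11 tilt [ 1.e-04 -6.e-04 -1.e+00] w 0.062 F [ 0.6 -0.6 -3.3] j7 1.17
tool shift cm [0.11 0.18 6.08] spin -0.002
```

View pics/w23.png

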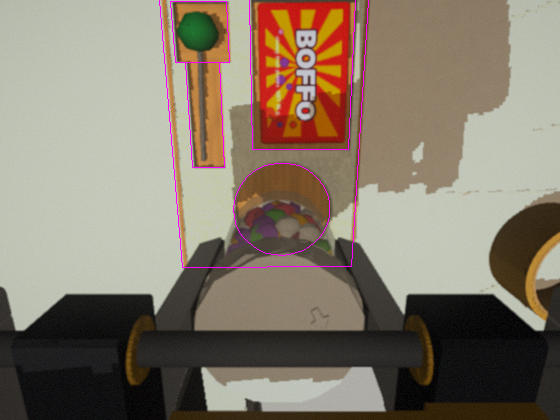

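Call:
jog_arm:
  motion:
    - [0.1,0.18,0,0,5.9]
    - [0,0,1,0,5.9]
    - [0,0,1.4,0,5.9]
    - [0,0,1,0,5.9]
    - [0,0,0.5,0,5.9]
    - [0,0,0,0,5.9]
    - [0,0,0,0,5.9]
    - [0,0,0,0,5.9]
    - [0,0,0,0,5.9]

```text
t: 43.18
position: [0.5377, -0.191, 0.063]
tcp_rot: [0.001, 0.033, 0.999, -0.0]
contact_force: [0.4, 0.4, -3.1]
gripper_width: 0.062
```

```bash
python3 -c "
from h import *
t=tw(JB,(54.5,12));print(t)
plan(*t,.0405,86.2)
c=env.camera('scene');crop(c,'s24.png',220,190,130,110,5)
"
```

```text
(np.float64(0.5371727672154273), np.float64(-0.1926205156607182))
t 43.18 pos [ 0.5377 -0.191   0.063 ] head 86.24 tilt [ 1.1e-03 -2.0e-04 -1.0e+00] w 0.062 F [ 0.4  0.4 -3.1] j7 1.11
tool shift cm [ 0.04 -0.16  2.25] spin 0.001
```

View pics/s24.png

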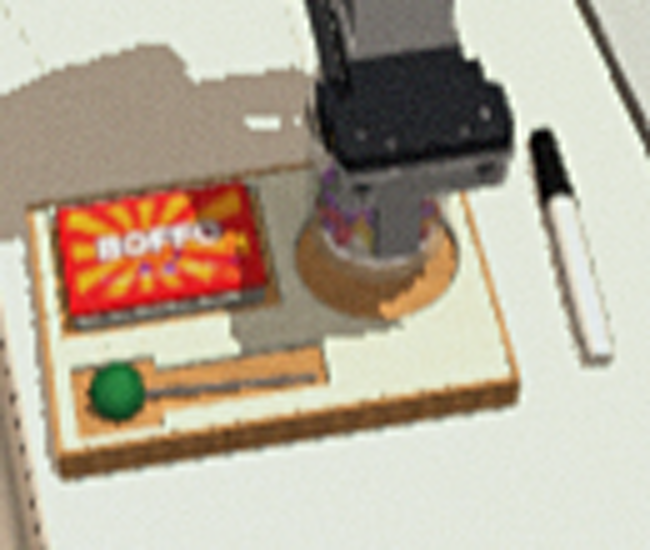

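Call:
jog_arm:
  motion:
    - [0,-0.12,0.6,0,5.9]
    - [0,0,0.6,0,5.9]
    - [0,0,0.4,0,5.9]
    - [0,0,0.3,0,5.9]
    - [0,0,0,0,5.9]
    - [0,0,0,0,5.9]
    - [0,0,0,0,5.9]

```text
t: 43.82
position: [0.5372, -0.1921, 0.0435]
tcp_rot: [0.0, 0.033, 0.999, 0.0]
contact_force: [0.9, 0.4, -4.0]
gripper_width: 0.0617
```

```bash
python3 -c "
from h import *
t=tw(JB,(54.5,12));print(t)
plan(*t,.0405,86.2)
"
```

```text
(np.float64(0.5371727672154273), np.float64(-0.1926205156607182))
t 43.82 pos [ 0.5372 -0.1921  0.0435] head 86.25 tilt [ 2.e-04  1.e-04 -1.e+00] w 0.0617 F [ 0.9  0.4 -4. ] j7 1.09
tool shift cm [-0.   -0.05  0.3 ] spin 0.001
```

Call:
jog_arm:
  motion:
    - [0,0,0.15,0,5.9]
    - [0,0,0.1,0,5.9]
    - [0,0,0.05,0,5.9]
    - [0,0,0,0,5.9]
    - [0,0,0,0,5.9]
    - [0,0,0,0,5.9]

```text
t: 44.32
position: [0.5371, -0.1922, 0.0405]
tcp_rot: [0.0, 0.033, 0.999, -0.0]
contact_force: [0.6, -0.2, -1.8]
gripper_width: 0.062
```

```bash
python3 -c "
from h import *
t=tw(JB,(54.5,12));print(t)
plan(*t,.0405,86.2)
"
```

```text
(np.float64(0.5371727672154273), np.float64(-0.1926205156607182))
t 44.32 pos [ 0.5371 -0.1922  0.0405] head 86.24 tilt [ 1.e-04 -0.e+00 -1.e+00] w 0.062 F [ 0.6 -0.2 -1.8] j7 1.09
tool shift cm [-0.01 -0.04  0.  ] spin 0.001
```

Call:
jog_arm:
  motion:
    - [0,0,0,0,6.5]
    - [0,0,0,0,6.9]
    - [0,0,0,0,7.5]
    - [0,0,0,0,8.2]
    - [0,0,0,0,8.6]
    - [0,0,0,0,8.6]
    - [0,0,-1,0,8.6]
    - [0,0,-2,0,8.6]
    - [0,0,-3,0,8.6]
    - [0,0,-3,0,8.6]
    - [0,0,-3,0,8.6]
    - [0,0,-3,0,8.6]

```text
t: 45.32
position: [0.5368, -0.1919, 0.1927]
tcp_rot: [0.0, 0.032, 0.999, 0.0]
contact_force: [0.8, -1.2, -0.6]
gripper_width: 0.0864
```

Call:
jog_arm:
  motion:
    - [0,0,-2,0,8.6]
    - [1.5,0,0,0,8.6]
    - [2,0,0,0,8.6]
    - [2,0,0,0,8.6]
    - [2,0,0,0,8.6]
    - [0,0,0,0,8.6]
    - [0,0,0,0,8.6]
    - [0,0,0,0,8.6]

```text
t: 45.98
position: [0.4635, -0.1875, 0.2112]
tcp_rot: [0.001, 0.033, 0.999, -0.0]
contact_force: [0.2, -0.4, -0.4]
gripper_width: 0.0859
```

```bash
python3 -c "
from h import *
plan(.5,-.2,.2,86.2)
c=env.camera('wrist');im=c['img'][:,:,::-1].copy()
for p in boxpolys(*JB,'jar'): cv2.polylines(im,[np.int32([pj(c,(*q,.022)) for q in p])],True,(255,0,255),1)
cv2.imwrite('pics/w25.png',im)
for n,cr in(('scene',(190,90,150,210,4)),('side',(190,110,160,160,4))):
    c=env.camera(n);im=c['img'][:,:,::-1].copy();t=tw(JB,(54.5,12))
    for z,r in((.114,31),(.014,32),(.081,32)): cv2.polylines(im,[np.int32([pj(c,(t[0]+r/1000*np.cos(a),t[1]+r/1000*np.sin(a),z)) for a in np.linspace(0,6.2,40)])],True,(255,0,255),1)
    u,v,w,h,s=cr
    if n=='scene': h=140;v=170
    cv2.imwrite(f'pics/{n}25.png',cv2.resize(im[v:v+h,u:u+w],None,fx=s,fy=s,interpolation=cv2.INTER_CUBIC))
"
```

```text
t 45.98 pos [ 0.4635 -0.1875  0.2112] head 86.23 tilt [ 2.1e-03 -3.0e-04 -1.0e+00] w 0.0859 F [ 0.2 -0.4 -0.4] j7 1.3
tool shift cm [-3.72 -1.01  1.13] spin 0.001
```

View pics/w25.png

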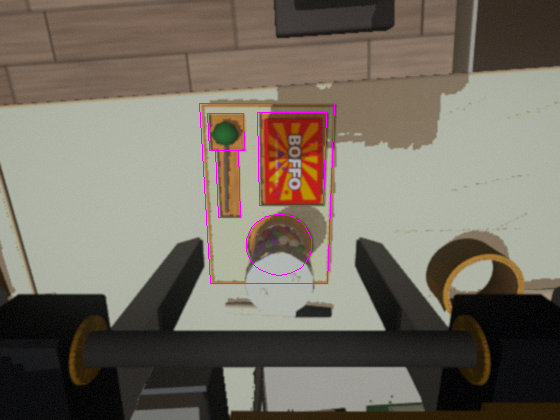

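View pics/scene25.png

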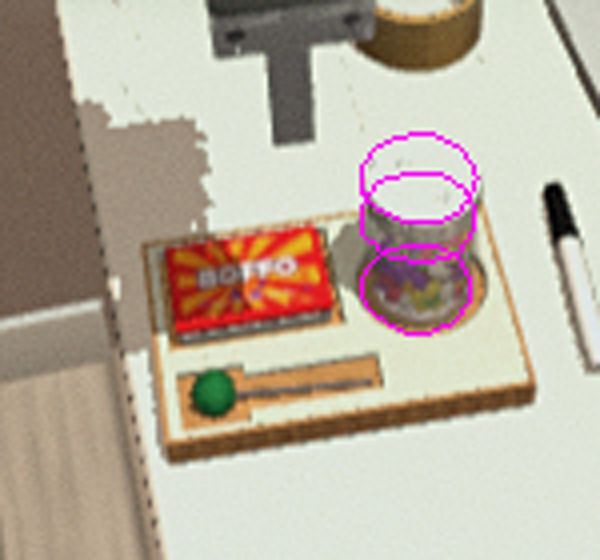

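View pics/side25.png

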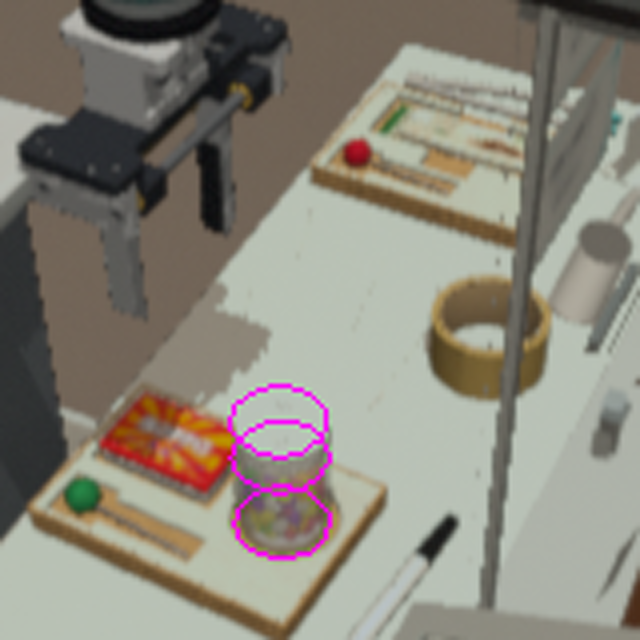

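```bash
python3 -c "
from station import env
print(env.sign_off())"
```

```text
the job is handed in; nothing more can be done
None
```

I packed both gift boxes and handed the job in at about 46 s on the robot's clock; the hand-in reported no verdict.

- **Round-well box:** it holds the jar, the mint tin and the green lollipop. The last camera views showed each piece in its cut-out. The jar stands upright in its well, with its outline within about 2 mm of the seated model.
- **Long cut-out box:** it holds the chocolate bar and the red lollipop. I set the bar about 4 mm off the centre of its cut-out on purpose, within the 10 mm tolerance, so the fingers would clear the box wall. My last close check of this box was when the bar was released; the final side view shows both pieces still in place.

The largest force I read at the wrist was about 4 N, the jar's own weight. Everything is released and the arm is clear.

- **Disagreement between cameras:** before the picks, the wrist camera put the bar and tin 3 to 5 mm from where the fixed cameras did. I aimed nearer the wrist reading for both, and both grips were centred.
- **Not measured directly:** seated heights. I judged them from the release heights and the pictures.

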